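# Put the lens cassettes away in the clean-bench carousel

### The job

Put the lens cassettes on the bench away in the covered parts carousel: first lift the blue tent-shaped cover off the carousel's loading mouth and hang it astride the steel rail; then load every cassette through the mouth into the bin of its own colour, turning the carousel by its crank knob so that the right bin is under the mouth each time. When all are in, turn the carousel so that its white blank sector fills the mouth again and leave the cover hanging on the rail. The cassettes hold thin glass, so grip them gently, with no more than 25 N on each side, and leave the other things on the bench where they are.

Things in the scene. Friction and masses are not known exactly. Their poses are not given: they have to be found in the camera images.
- carousel (a joint): rotor angle: 0 with the white blank sector under the mouth, + anticlockwise from above; no stops or detents, stays where left (about 3 N at the crank). Grey drum 304 mm across, bin floors at 22 mm, walls to 84 mm height, five 72 degree sectors: white blank (covered), then anticlockwise red, yellow, green, blue open bins. A dial above the shield shows each sector's colour on its side
- axis (a point): point on the carousel's vertical axis, 96 mm up, level with the top of the shield: a fixed clear plate, 320 mm square, 4 mm thick, on thin corner posts over the drum. Above it turns the dial, 104 mm across, its top at height 115 mm
- mouth (a point): centre of the loading mouth, the only opening in the shield: a dark-edged rectangle, 92 mm along the direction to the axis by 128 mm across it, 105 mm from the axis, on the robot's side, height 96 mm. Only the sector beneath it can be reached. It starts under the blue cover
- crank (a point): middle of the crank knob: a rigid black vertical post, 18 mm in diameter, standing on the dial from height 115 to 160 mm, 43 mm from the axis, on the white blank sector's side; this point is at height 145 mm. Pinched from above it can be led round the axis; it slips round between the fingers
- bin_blank (a point): centre of the white blank sector, 105 mm from the axis (height of the bin floors; the blank itself is covered at 83 mm)
- bin_red (a point): centre of the red bin's floor, 105 mm from the axis, 22 mm above the table; turns with the carousel; the bin's walls are 62 mm high; it is one cassette's place
- bin_yellow (a point): centre of the yellow bin's floor, 105 mm from the axis, 22 mm above the table; turns with the carousel; the bin's walls are 62 mm high; it is one cassette's place
- bin_green (a point): centre of the green bin's floor, 105 mm from the axis, 22 mm above the table; turns with the carousel; the bin's walls are 62 mm high; it is one cassette's place
- bin_blue (a point): centre of the blue bin's floor, 105 mm from the axis, 22 mm above the table; turns with the carousel; the bin's walls are 62 mm high; it is one cassette's place
- cassette_red: lens cassette (may be absent): black block with a red top layer and a round glass window in each end, 70 mm along its x, 36 mm along y, 45 mm tall, 120 g; origin at the centre of its underside, z up. Fragile: no more than 25 N of grip on each side
- cassette_yellow: lens cassette (may be absent): black block with a yellow top layer and a round glass window in each end, 70 mm along its x, 36 mm along y, 45 mm tall, 120 g; origin at the centre of its underside, z up. Fragile: no more than 25 N of grip on each side
- cassette_green: lens cassette (may be absent): black block with a green top layer and a round glass window in each end, 70 mm along its x, 36 mm along y, 45 mm tall, 120 g; origin at the centre of its underside, z up. Fragile: no more than 25 N of grip on each side
- cassette_blue: lens cassette (may be absent): black block with a blue top layer and a round glass window in each end, 70 mm along its x, 36 mm along y, 45 mm tall, 120 g; origin at the centre of its underside, z up. Fragile: no more than 25 N of grip on each side
- cover: rigid blue tent-shaped (inverted V) cover: two 4 mm panels 150 mm long along its y, 105 mm across x at the open foot, 63 mm high, open ends; on the ridge a black fin to hold it by, 12 mm thick (x), 60 mm long (y), from 63 to 103 mm high; 160 g; origin at the centre of its foot, z up. Starts on the shield over the mouth, y across the direction to the axis
- seat (a point): saddle point of the cover, 50 mm above its origin, 53 mm below the fin's top: where the axis of the rail's bar lies when the cover hangs astride it with the bar along the cover's y
- rail: fixed steel rail: round horizontal bar along its y, 12 mm in diameter, 240 mm long between two end posts, bar axis 150 mm above the table; origin on the table below the bar's middle, z up
- weight_a: bystander to leave alone: steel slotted weight, 48 mm wide, 91 mm tall with its stem; origin at the centre of its underside
- weight_b: bystander to leave alone: steel slotted weight, 48 mm wide, 91 mm tall with its stem; origin at the centre of its underside
- wash_bottle: bystander to leave alone: white wash bottle, 60 mm wide, 130 mm tall; origin at the centre of its underside
- swab_jar: bystander to leave alone: amber jar, 70 mm wide, 80 mm tall; origin at the centre of its underside
- torque_driver: bystander to leave alone: screwdriver lying flat, about 200 mm long; origin under its middle
- screw_dish: bystander to leave alone: steel dish, 90 mm wide, 30 mm tall; origin at the centre of its underside
Not all that is in view belongs to the job. Leave any orange look-alike of the cassette_green alone.

How it is judged:
On the way, in this order (a step that is already met when the one before it is completed fails the run):
1. the blue cover hangs astride the rail, let go (x of seat in the frame of rail between -0.012 and 0.012 m and y of seat in the frame of rail between -0.05 and 0.05 m and z of seat in the frame of rail between 0.138 and 0.165 m and angle between the y axis of cover and the y axis of rail, either way round below 0.2 rad and angle between cover's own z axis and vertical below 0.35 rad and contact force between the fingers and cover below 0.1 N), for 0.3 s.
2. every cassette present lies in the bin of its colour, let go (horizontal distance between cassette_red and bin_red below 0.075 m and z of cassette_red in the frame of bin_red between -0.006 and 0.05 m and contact force between the fingers and cassette_red below 0.1 N and linear speed of each of cassette_red, cassette_yellow, cassette_green, cassette_blue below 0.03 m/s and horizontal distance between cassette_yellow and bin_yellow below 0.075 m and z of cassette_yellow in the frame of bin_yellow between -0.006 and 0.05 m and contact force between the fingers and cassette_yellow below 0.1 N and horizontal distance between cassette_green and bin_green below 0.075 m and z of cassette_green in the frame of bin_green between -0.006 and 0.05 m and contact force between the fingers and cassette_green below 0.1 N and horizontal distance between cassette_blue and bin_blue below 0.075 m and z of cassette_blue in the frame of bin_blue between -0.006 and 0.05 m and contact force between the fingers and cassette_blue below 0.1 N), for 0.3 s.
At the end, for the whole second after the job is handed in: Every cassette present rests in the bin of its colour (within 75 mm of its centre, under 50 mm above its floor); the blank sector is under the mouth within 20 mm, carousel still; the cover hangs astride the rail, within 50 mm of its middle, ridge along it within 0.2 rad, tilt under 0.35 rad (all of step 1 and all of step 2 and horizontal distance between bin_blank and mouth below 0.02 m and velocity of joint carousel between -0.05 and 0.05 rad/s and linear speed of cover below 0.03 m/s); the robot touches nothing.
It fails at once if a lens cassette is squeezed with clearly more than 25 N on a side (over 60 N summed over both) (contact force between the fingers and cassette_red above 60 N or contact force between the fingers and cassette_yellow above 60 N or contact force between the fingers and cassette_green above 60 N or contact force between the fingers and cassette_blue above 60 N).
It fails at once if a bystander (weight, bottle, jar, driver, dish) is pushed more than 30 mm away (distance of any of weight_a, weight_b, wash_bottle, swab_jar, torque_driver, screw_dish from where it was at the start of the episode above 0.03 m).
Of cassette_red, cassette_yellow, cassette_green, cassette_blue only 3 to 4 are there at a start; the rules pass over those that are not, and their reading is None.
At some moment in a run one of cassette_red, cassette_yellow, cassette_green, cassette_blue may be knocked a few centimetres aside while the robot is not near it.
It also fails if it takes over 210 s, if anything falls off the work surface, if the arm or the gripper's body presses on something with over 40 N, if the wrist force passes 120 N, or if a joint passes its speed limit or range.

### The arm

A 6-joint arm with a two-finger parallel gripper is mounted at the origin on the work surface. World frame = base frame: x ahead of the robot, y to its left, z up, the work surface at z = 0. Lengths are in m, angles in rad, forces in N, time in s.
With the tool pointing down it reaches from about 0.35 to 0.975 m from the base axis. Payload 4.9 kg.
Tool frame: the origin (TCP) lies midway between the tips of the shut fingers; the grasp point (between the pads) lies 19 mm behind it; z points along the fingers, y is the direction in which the jaws open and shut (so a half turn about z gives the same grasp; the last joint's range is limited). The gripper opens to 85 mm and grips with 20 to 120 N. Pads are 22 mm wide; open, the fingers measure 114 mm over their backs; the gripper's body (76 mm by 85 mm) begins 54 mm behind the grasp point. The pads swing forward as they close: fully open they stand 13 mm farther back than shut.
Start: joints at [-1.341, 0.053, 1.613, -0, 1.476, -0.119], TCP at [0.214, -0.587, 0.231] pointing down, gripper open.
Joint ranges: [-3.01, 3.01], [-1.01, 2.22], [0.06, 2.58], [-1.02, 4.17], [0.09, 2.62], [-3.14, 3.14]. Speed limits (rad/s): [2.57, 2.57, 3.14, 3.14, 3.14, 3.14].

### API

Orientations are given as a rotation vector (axis times angle).
In Python, from station import ctrl gives the robot as it stands.
- The arm moves only by the tool play_rows, never from a script. Its argument "motion" is a list that holds one entry, the list of rows, each a list of 7 numbers: the closure, from -1 (fully open) to 1 (shut), then the shift along the tool's x, y, z in cm, then the turn, a rotation vector about the tool's x, y, z in degrees. A call has 1 to 20 rows; each row is the pose to reach, as a shift and turn from the pose measured when the call began, along the tool's axes at that moment; what a row does not reach only later rows make up. A row lasts 1/8 s, in which the tool goes at most 62.5 mm and 10.7 degrees, less where a joint would pass 70% of its speed; a pose out of reach is approached as far as the arm can. A call with a gripper value outside its range is refused whole. The fingers move at their own pace and stop on an object; "newtons" is the grip in N (left out, the last holds). Time passes only in rows, so rows that repeat a pose let the fingers close. It gives the time, the measured TCP pose, the force and the opening at its end, in the units of the state.
- ctrl.get_obs(): the state, without advancing time (a new reading comes with each control period).
- ctrl.get_image(name): name is "scene" or "top"; returns a dict with "color" (384x512x3 uint8, red, green, blue), "mtx" (3x3 intrinsics, pixels), "T" (4x4, takes a point from camera to world coordinates). Camera axes: x right, y up, looking along -z (the intrinsics and any distortion apply to the point x, -y, -z); pixel columns grow to the right and rows downward; lengths in m; the calibration is good to about 2 mm. A picture is of the moment at which its call begins. There is no depth.
- ctrl.finish_job(): hands the job in, once; it reports no verdict.
The state is a dict: "t": time; "q": joint angles; "dq": joint speeds; "effort": joint torques, N m; "tool_pos": TCP position; "tool_rot": TCP orientation; "contact_force": force on the tool from outside, world axes, zero at the start; "wrist_torque": the same for the moment, N m; "opening": finger opening in m.
Only numpy, scipy, OpenCV 4.12 (cv2) and the standard library are available. Lean on these libraries where they do the work, as an engineer would, in place of code of your own. Each camera call takes 0.05 s, during which the arm holds its last target.

## Working session

There is one attempt and no reset: what is moved stays moved. The work goes in short steps, Python scripts to look and compute and a tool call to move; the robot and the scene stay as the last step left them, time stands still between calls to the robot, and variables do not carry over. Pictures are saved under pics/ and viewed, and the job is handed in when it is done.

Besides the shell and the picture viewer there is one more tool, called after ">>>" as name([rows], argument=value, ...), one row to a line, values as JSON. play_rows: Moves the arm, as the interface text tells. Its arguments: {"type":"object","properties":{"motion":{"type":"array"},"newtons":{"type":"number"}},"required":["motion"]}

```bash
ls; mkdir -p pics
python3 - <<'E'
from station import ctrl
import cv2
o=ctrl.get_obs(); print(o)
for n in("scene","top"):
    im=ctrl.get_image(n); cv2.imwrite(f"pics/{n}0.png",im["color"][:,:,::-1]); print(n,im["mtx"],im["T"],im.keys())
E
```

```text
pics
{'t': 0.0, 'q': array([-1.34097806e+00,  5.33444694e-02,  1.61429915e+00, -6.39201392e-06,
        1.47598969e+00, -1.18994969e-01]), 'dq': array([ 4.97365372e-04, -5.16360802e-04, -4.46531138e-04, -1.77229226e-03,
        6.96195642e-04, -9.79708110e-05]), 'effort': array([-1.23984140e-03, -3.93684053e+01, -3.70180106e+01, -1.51441332e-04,
        7.11461005e-03,  1.26218328e-05]), 'tool_pos': array([ 0.21347306, -0.58675079,  0.23006762]), 'tool_rot': array([-3.09192724e+00, -5.44788503e-01,  1.87386506e-04]), 'contact_force': array([-0.54427188,  0.77297797, -0.08031952]), 'wrist_torque': array([-0.01951743, -0.0225189 , -0.09717146]), 'opening': 0.08559792537134542}
scene [[489.85734193   0.         265.44111205]
 [  0.         489.85734193 195.45226598]
 [  0.           0.           1.        ]] [[ 0.70519738 -0.58857447  0.39531855  1.14586347]
 [ 0.70893625  0.59344503 -0.38109367 -0.53546718]
 [-0.01029782  0.54900191  0.83575766  1.3720381 ]
 [ 0.          0.          0.          1.        ]] dict_keys(['color', 'mtx', 'T'])
top [[395.72280899   0.         250.45787161]
 [  0.         395.72280899 192.64325153]
 [  0.           0.           1.        ]] [[ 0.00189576  0.99414072 -0.10807702  0.36868006]
 [-0.99982758  0.00388075  0.01815899  0.0511362 ]
 [ 0.01847201  0.10802396  0.99397666  1.60016228]
 [ 0.          0.          0.          1.        ]] dict_keys(['color', 'mtx', 'T'])
```

View pics/scene0.png

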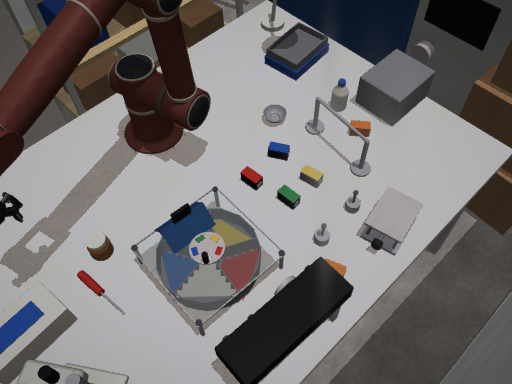

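View pics/top0.png

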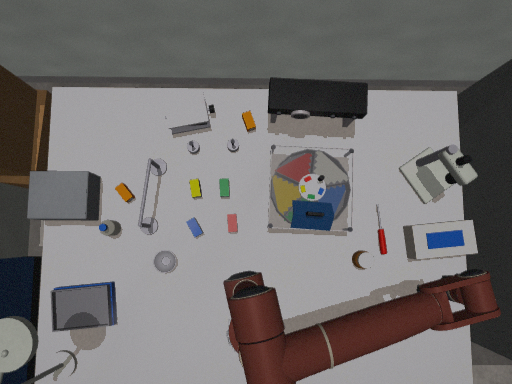

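```bash
cat > h.py <<'E'
from station import ctrl
import numpy as np, cv2
from scipy.spatial.transform import Rotation as R
def ray(im,u,v):
    K=im["mtx"];T=im["T"]
    d=np.linalg.inv(K)@np.array([u,v,1.]); d=np.array([d[0],-d[1],-d[2]])
    return T[:3,3],T[:3,:3]@d
def pl(im,u,v,z):
    o,d=ray(im,u,v); return o+d*(z-o[2])/d[2]
def proj(im,p):
    T=im["T"];c=T[:3,:3].T@(np.array(p)-T[:3,3]); c=np.array([c[0],-c[1],-c[2]]); w=im["mtx"]@c; return w[:2]/w[2]
def tri(imA,a,imB,b):
    o1,d1=ray(imA,*a);o2,d2=ray(imB,*b); d1=d1/np.linalg.norm(d1);d2=d2/np.linalg.norm(d2)
    A=np.stack([d1,-d2],1); s=np.linalg.lstsq(A,o2-o1,rcond=None)[0]
    p,q=o1+s[0]*d1,o2+s[1]*d2; return (p+q)/2,np.linalg.norm(p-q)
def both(): return ctrl.get_image("scene"),ctrl.get_image("top")
def crop(im,u0,v0,u1,v1,s,name):
    c=im["color"][v0:v1,u0:u1,::-1]; cv2.imwrite(name,cv2.resize(c,None,fx=s,fy=s,interpolation=cv2.INTER_CUBIC))
# tool-frame shift (cm) & yaw turn(deg about tool z) to get to pos with tool down and jaw dir angle
def plan(p,jaw=None,o=None):
    o=o or ctrl.get_obs(); Rt=R.from_rotvec(o["tool_rot"])
    M=Rt.as_matrix()
    s=M.T@(np.array(p)-o["tool_pos"])*100
    if jaw is None: return s,None
    best=[]
    for k in(0,np.pi):
        a=jaw+k; y=np.array([np.cos(a),np.sin(a),0]); z=np.array([0,0,-1.]); x=np.cross(y,z)
        D=M.T@np.stack([x,y,z],1); best.append(R.from_matrix(D).as_rotvec(degrees=True))
    best.sort(key=np.linalg.norm)
    return s,best
E
python3 - <<'E'
from h import *
s,t=both()
crop(t,120,90,376,260,3,"pics/a.png"); crop(s,120,170,300,340,3,"pics/b.png"); crop(s,230,80,410,280,3,"pics/c.png")
E
```

```text
(no output)
```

View pics/a.png

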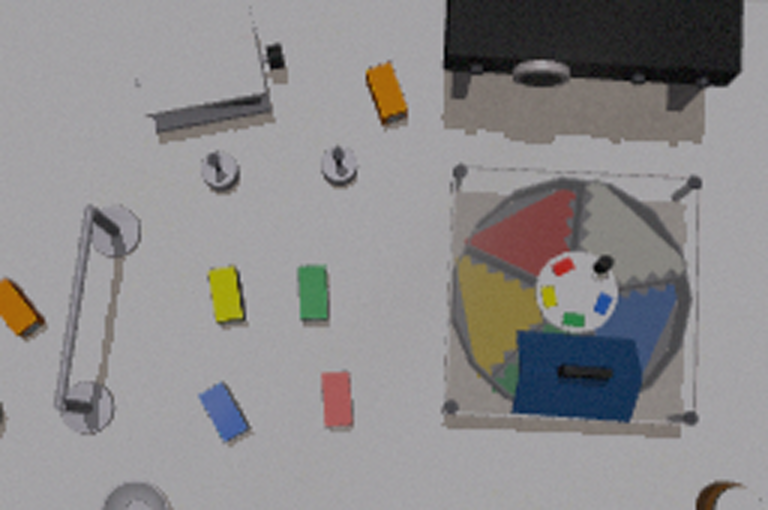

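View pics/b.png

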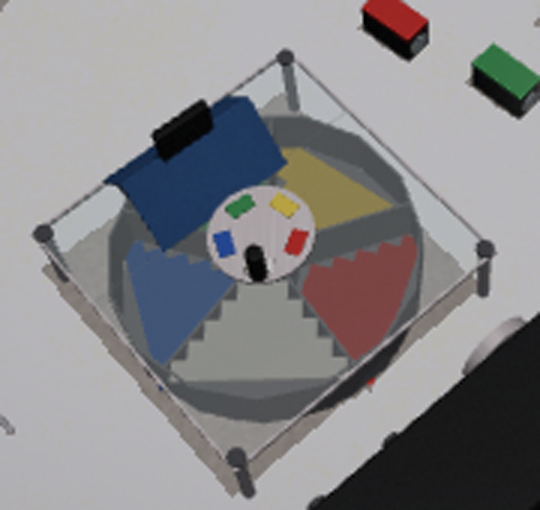

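View pics/c.png

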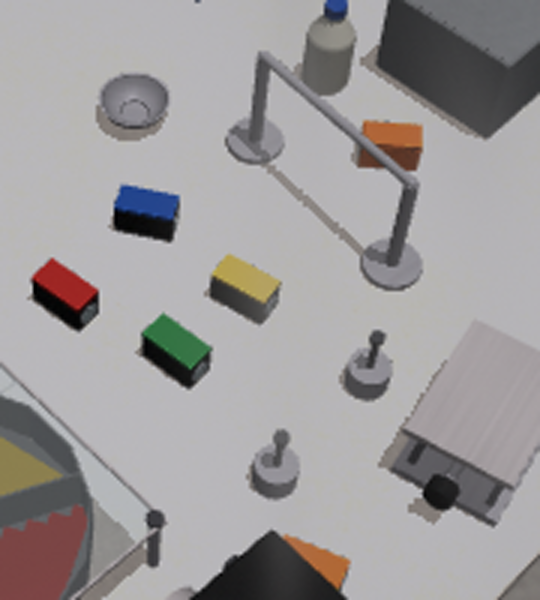

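```bash
cat >> h.py <<'E'
HS={"red":[(0,8),(172,180)],"yellow":[(22,34)],"green":[(50,85)],"blue":[(105,125)],"orange":[(9,20)]}
def cass(t,col,show=False,box=(100,380,90,280),z=.045):
    hsv=cv2.cvtColor(t["color"],cv2.COLOR_RGB2HSV); m=np.zeros(hsv.shape[:2],np.uint8)
    for a,b in HS[col]: m|=cv2.inRange(hsv,(a,80,60),(b,255,255))
    k=np.zeros_like(m); k[box[2]:box[3],box[0]:box[1]]=1; m*=k
    out=[]
    for c in cv2.findContours(m,cv2.RETR_EXTERNAL,cv2.CHAIN_APPROX_NONE)[0]:
        if cv2.contourArea(c)<40: continue
        P=np.array([pl(t,*p[0],z)[:2] for p in c],np.float32)
        (cx,cy),(w,h),a=cv2.minAreaRect(P)
        mm=cv2.moments(c); cen=pl(t,mm["m10"]/mm["m00"],mm["m01"]/mm["m00"],z)[:2]
        a=np.deg2rad(a)+(0 if w>h else np.pi/2)   # long axis dir
        a=(a+np.pi/2)%np.pi-np.pi/2
        out.append((cen.round(4),np.round(max(w,h),3),np.round(min(w,h),3),round(float(np.degrees(a)),1),c[:,0].mean(0).round(0)))
    return out
E
python3 - <<'E'
from h import *
s,t=both()
for c in HS: print(c,cass(t,c))
for n,u,v,z in [("dial",120+577/3,90+292/3,.115),("crank",120+604/3,90+262/3,.16),("c1",120+460/3,90+172/3,.1),("c2",120+696/3,90+183/3,.1),("c3",120+690/3,90+418/3,.1),("c4",120+450/3,90+407/3,.1),
 ("finL",120+559/3,90+371/3,.199),("finR",120+611/3,90+372/3,.199),("ra",120+90/3,90+208/3,.156),("rb",120+64/3,90+405/3,.156)]:
    print(n,pl(t,u,v,z).round(4))
# two-view
a=lambda u,v:(120+u/3,90+v/3); b=lambda u,v:(120+u/3,170+v/3); c=lambda u,v:(230+u/3,80+v/3)
print("dial",tri(t,a(577,292),s,b(261,234)))
print("rail far",tri(t,a(90,208),s,c(412,184)),"near",tri(t,a(64,405),s,c(264,57)))
print("corners",tri(t,a(460,172),s,b(485,248)),tri(t,a(696,183),s,b(237,457)),tri(t,a(690,418),s,b(43,233)),tri(t,a(450,407),s,b(286,58)))
E
```

```text
red [(array([0.4192, 0.0952]), np.float64(0.067), np.float64(0.035), 0.3, array([232., 223.])), (array([ 0.6392, -0.1604]), np.float64(0.15), np.float64(0.083), -61.5, array([297., 167.]))]
yellow [(array([0.5559, 0.2429]), np.float64(0.072), np.float64(0.036), 10.3, array([195., 188.])), (array([ 0.5345, -0.1121]), np.float64(0.155), np.float64(0.097), 9.7, array([285., 193.]))]
green [(array([0.5595, 0.1276]), np.float64(0.064), np.float64(0.032), 0.5, array([224., 187.]))]
blue [(array([0.402 , 0.2428]), np.float64(0.069), np.float64(0.034), 29.5, array([194., 227.])), (array([ 0.4674, -0.2411]), np.float64(0.201), np.float64(0.184), 85.4, array([318., 209.]))]
orange [(array([0.5383, 0.52  ]), np.float64(0.082), np.float64(0.041), 39.0, array([125., 193.])), (array([0.8315, 0.0323]), np.float64(0.081), np.float64(0.041), 20.8, array([249., 121.]))]
dial [ 0.5513 -0.2106  0.115 ]
crank [ 0.5831 -0.2366  0.16  ]
c1 [ 0.7083 -0.0644  0.1   ]
c2 [ 0.6957 -0.3697  0.1   ]
c3 [ 0.3933 -0.3542  0.1   ]
c4 [ 0.4064 -0.0505  0.1   ]
finL [ 0.4467 -0.1731  0.199 ]
finR [ 0.4457 -0.2348  0.199 ]
ra [0.6478 0.3955 0.156 ]
rb [0.4063 0.4197 0.156 ]
dial (array([ 0.55441223, -0.20888431,  0.10778166]), np.float64(0.007467950062109007))
rail far (array([0.65072433, 0.39898897, 0.1473555 ]), np.float64(0.0035631957835460205)) near (array([0.40983521, 0.42658396, 0.14480962]), np.float64(0.010074078549730083))
corners (array([ 0.7125451 , -0.0620022 ,  0.09235469]), np.float64(0.00770612078976964)) (array([ 0.69979233, -0.367467  ,  0.09377741]), np.float64(0.009547350045901062)) (array([ 0.39507946, -0.35385005,  0.09162821]), np.float64(0.006069298096188669)) (array([ 0.40856959, -0.04858772,  0.08996981]), np.float64(0.006340004969136567))
```

Run:
```python
from h import *
s,t=both()
V=s["color"].copy()[:,:,::-1].copy()
b=lambda u,v:((120+(u+.5)/3-.5),(170+(v+.5)/3-.5))
a=lambda u,v:((120+(u+.5)/3-.5),(90+(v+.5)/3-.5))
c=lambda u,v:(230+(u+.5)/3-.5,80+(v+.5)/3-.5)
for n,ua,ub,z in [("c1",a(460,172),b(485,248),.1),("c2",a(696,183),b(237,457),.1),("c3",a(690,418),b(43,233),.1),("c4",a(450,407),b(286,58),.1),("dial",a(577,292),b(261,234),.115),("ra",a(90,208),c(412,184),.156),("rb",a(64,405),c(264,57),.156),
 ("finL",a(559,371),b(205,105),.199),("finR",a(611,372),b(160,138),.199),
 ("G",a(313,283),c(177,340),.045),("R",a(336,397),c(66,283),.045),("B",a(219,406),c(148,202),.045),("Y",a(225,290),c(246,275),.045)]:
    print(n,"top",pl(t,*ua,z)[:2].round(4),"scene",pl(s,*ub,z)[:2].round(4),tri(t,ua,s,ub)[0].round(4))
```

```text
c1 top [ 0.7097 -0.0631] scene [ 0.716  -0.0616] [ 0.7126 -0.0616  0.0943]
c2 top [ 0.697  -0.3684] scene [ 0.7036 -0.3646] [ 0.6999 -0.3667  0.0957]
c3 top [ 0.3945 -0.353 ] scene [ 0.4005 -0.3527] [ 0.3956 -0.3532  0.0937]
c4 top [ 0.4077 -0.0492] scene [ 0.4146 -0.0498] [ 0.409  -0.0483  0.0921]
dial top [ 0.5526 -0.2094] scene [ 0.5586 -0.2078] [ 0.5547 -0.2083  0.1098]
ra top [0.6491 0.3968] scene [0.6535 0.3944] [0.6507 0.3987 0.1497]
rb top [0.4075 0.421 ] scene [0.4173 0.4227] [0.4101 0.4262 0.1473]
finL top [ 0.4479 -0.1719] scene [ 0.4572 -0.1773] [ 0.449  -0.1736  0.1855]
finR top [ 0.4469 -0.2336] scene [ 0.4554 -0.2303] [ 0.4494 -0.2317  0.193 ]
G top [0.5718 0.1275] scene [0.565  0.1295] [0.5698 0.1261 0.0541]
R top [0.4218 0.0962] scene [0.4248 0.0977] [0.4228 0.0974 0.043 ]
B top [0.4097 0.2484] scene [0.4091 0.2444] [0.4087 0.2473 0.0425]
Y top [0.562  0.2432] scene [0.5595 0.2466] [0.5617 0.2429 0.0505]
```

Run:
```python
from h import *
s,t=both()
print(pl(t,107,227,.13),pl(t,108,228,0.1), tri(t,(104,228),s,(342,82)))
print(plan((.449,-.204,.27),np.deg2rad(-2.6)))
```

```text
[0.39936008 0.55178473 0.13      ] [0.39625585 0.5581202  0.1       ] (array([0.39918481, 0.57101322, 0.11781596]), np.float64(0.010247455655528176))
(array([ 35.22510279, -27.97883144,  -3.87331364]), [array([-7.14943151e-03, -3.06979202e-03, -6.74145047e+01]), array([-3.42002263e-03,  7.96510559e-03,  1.12585495e+02])])
```

>>> play_rows([
  [[-1,5,-4,-3.9,0,0,-10],[-1,10,-8,-3.9,0,0,-20],[-1,15,-12,-3.9,0,0,-30],[-1,20,-16,-3.9,0,0,-40],[-1,25,-20,-3.9,0,0,-50],[-1,30,-24,-3.9,0,0,-60],[-1,35.2,-28,-3.9,0,0,-67.4],[-1,35.2,-28,-3.9,0,0,-67.4],[-1,35.2,-28,-3.9,0,0,-67.4],[-1,35.2,-28,-3.9,0,0,-67.4],[-1,35.2,-28,-3.9,0,0,-67.4]],
], newtons=30)

```text
t: 1.88
tool_pos: [0.4482, -0.2048, 0.2703]
tool_rot: [-2.273, -2.168, 0.0]
contact_force: [-0.5, -0.6, 0.6]
opening: 0.0854
```

Run:
```python
from h import *
s,t=both()
o=ctrl.get_obs(); print(o["t"],o["tool_pos"],o["q"],o["opening"])
crop(s,120,100,300,300,3,"pics/d.png"); crop(t,250,100,400,260,4,"pics/e.png")
print(proj(s,o["tool_pos"]),proj(t,o["tool_pos"]))
```

```text
1.975 [ 0.4482884  -0.20474511  0.27024243] [-5.79535225e-01 -2.91371497e-01  1.86378330e+00 -5.47428966e-05
  1.56931699e+00 -5.32173427e-01] 0.08561719445272581
[174.28649548 194.72919545] [319.0480852  212.06078853]
```

View pics/d.png

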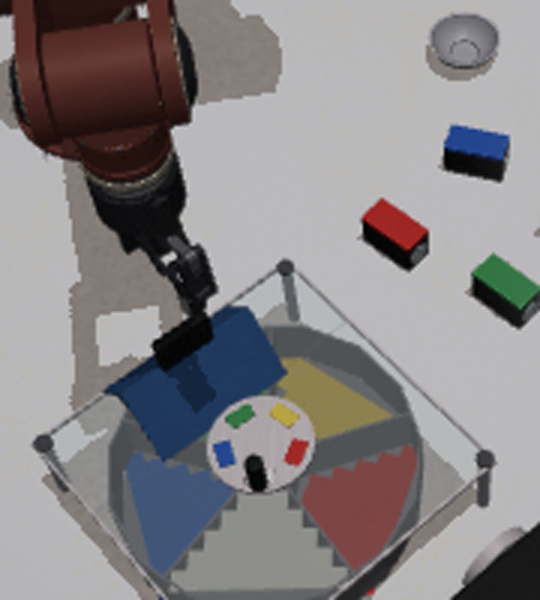

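View pics/e.png

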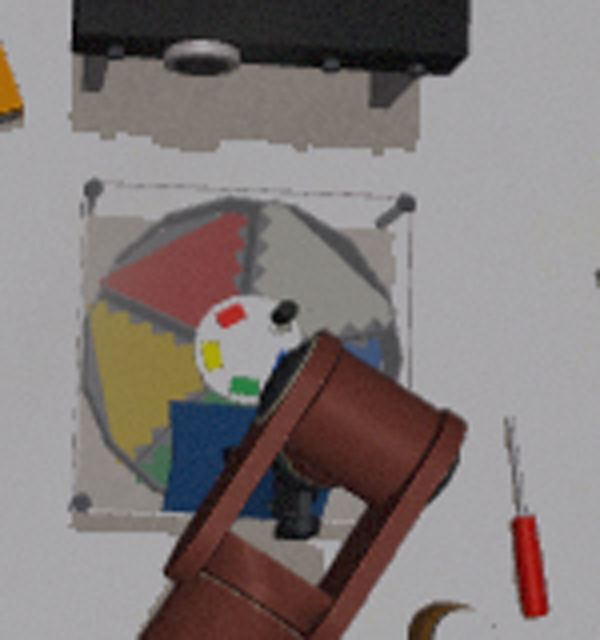

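>>> play_rows([
  [[-1,0,0,4,0,0,0],[-1,0,0,8,0,0,0],[-1,0,0,10.2,0,0,0],[-1,0,0,10.2,0,0,0],[-1,0,0,10.2,0,0,0],[1,0,0,10.2,0,0,0],[1,0,0,10.2,0,0,0],[1,0,0,10.2,0,0,0],[1,0,0,10.2,0,0,0],[1,0,0,10.2,0,0,0],[1,0,0,10.2,0,0,0],[1,0,0,10.2,0,0,0],[1,0,0,10.2,0,0,0]],
], newtons=40)

```text
t: 3.6
tool_pos: [0.4484, -0.2047, 0.1683]
tool_rot: [2.273, 2.168, 0.0]
contact_force: [1.0, -0.3, -1.0]
opening: 0.0113
```

Run:
```python
from h import *
s,t=both()
o=ctrl.get_obs(); print(o["t"],o["tool_pos"],o["q"],o["opening"])
crop(s,120,100,300,300,3,"pics/f.png")
```

```text
3.7 [ 0.44836244 -0.20472944  0.16827926] [-5.79493159e-01 -2.24067726e-01  1.97935793e+00  6.49880194e-05
  1.38621550e+00 -5.32121494e-01] 0.011382336407046105
```

View pics/f.png

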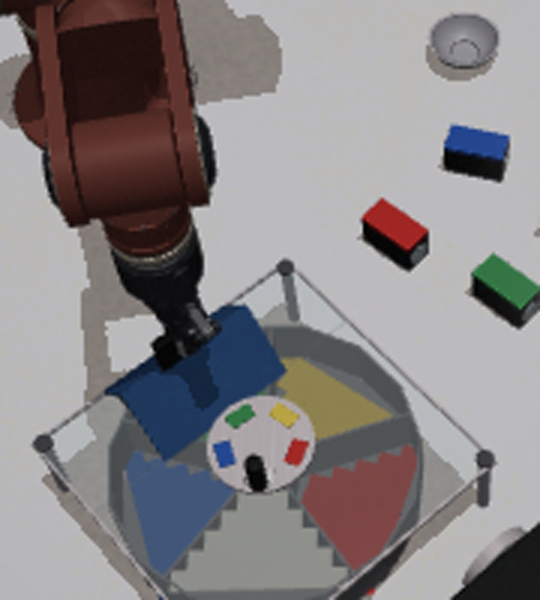

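>>> play_rows([
  [[1,0,0,-3,0,0,0],[1,0,0,-8,0,0,0],[1,0,0,-13,0,0,0],[1,0,0,-15,0,0,0],[1,0,0,-15,0,0,0],[1,0,0,-15,0,0,0]],
])

```text
t: 4.45
tool_pos: [0.4475, -0.2042, 0.3152]
tool_rot: [-2.27, -2.165, 0.002]
contact_force: [0.9, 0.1, -2.5]
opening: 0.0114
```

Run:
```python
from h import *
o=ctrl.get_obs(); print(o["t"],o["tool_pos"],o["opening"])
print(plan((.5305,.410,.32),np.deg2rad(83.8)))
s,t=both(); cv2.imwrite("pics/g.png",s["color"][:,:,::-1])
```

```text
4.45 [ 0.44749909 -0.20423954  0.31522394] 0.011413372813140933
(array([61.74921393,  5.37874509, -0.354173  ]), [array([-8.17401619e-02, -2.80272573e-01, -8.65156164e+01]), array([-2.84968818e-01,  8.31097993e-02,  9.34840336e+01])])
```

View pics/g.png

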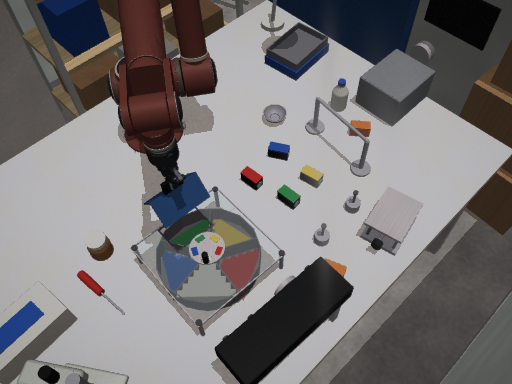

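>>> play_rows([
  [[1,4,0.3,-0.4,0,0,-6],[1,9,0.8,-0.4,0,0,-13],[1,14,1.2,-0.4,0,0,-20],[1,19,1.6,-0.4,0,0,-27],[1,24,2.1,-0.4,0,0,-34],[1,29,2.5,-0.4,0,0,-41],[1,34,2.9,-0.4,0,0,-48],[1,39,3.4,-0.4,0,0,-55],[1,44,3.8,-0.4,0,0,-62],[1,49,4.2,-0.4,0,0,-69],[1,54,4.7,-0.4,0,0,-76],[1,58,5,-0.4,0,0,-82],[1,61.7,5.4,-0.4,0,0,-86.5],[1,61.7,5.4,-0.4,0,0,-86.5],[1,61.7,5.4,-0.4,0,0,-86.5],[1,61.7,5.4,-0.4,0,0,-86.5],[1,61.7,5.4,-0.4,0,0,-86.5]],
])

```text
t: 6.68
tool_pos: [0.5308, 0.4086, 0.3207]
tool_rot: [-0.172, -3.133, -0.004]
contact_force: [-0.1, 0.6, -2.7]
opening: 0.0109
```

Run:
```python
from h import *
o=ctrl.get_obs(); print(o["t"],o["tool_pos"],o["opening"],o["q"])
print(plan((.5305,.410,.32),np.deg2rad(83.8)))
s,t=both(); crop(s,230,20,410,200,3,"pics/i.png"); crop(t,100,130,260,260,4,"pics/j.png")
```

```text
6.675 [0.53081607 0.40864017 0.3207475 ] 0.010922203803312477 [ 0.54328261  0.12180652  1.3923107   0.00429348  1.62933034 -0.91749306]
(array([0.04600861, 0.1315315 , 0.07523823]), [array([ 0.1306323 , -0.23354846, -0.08955628]), array([ -0.36667428,  -0.20509449, 179.90995324])])
```

View pics/i.png

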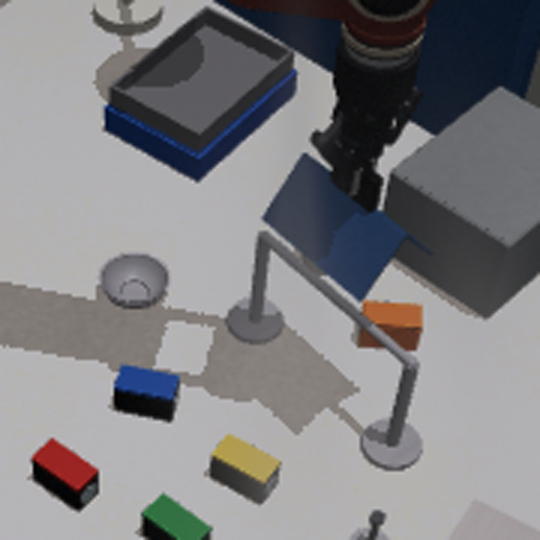

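View pics/j.png

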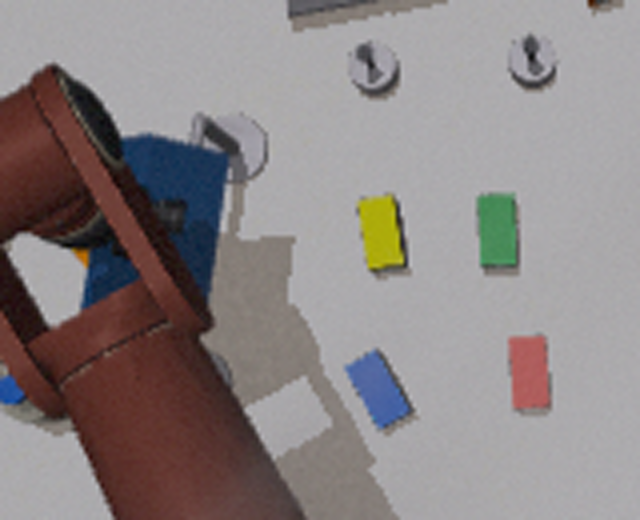

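>>> play_rows([
  [[1,0,0.1,3,0,0,0],[1,0,0.1,6,0,0,0],[1,0,0.1,9,0,0,0],[1,0,0.1,11,0,0,0],[1,0,0.1,11,0,0,0],[1,0,0.1,11,0,0,0]],
])

```text
t: 7.52
tool_pos: [0.5312, 0.4106, 0.2125]
tool_rot: [-0.172, -3.135, -0.006]
contact_force: [0.7, -0.2, -1.1]
opening: 0.0113
```

Run:
```python
from h import *
o=ctrl.get_obs(); print(o["t"],o["tool_pos"],o["opening"],o["contact_force"])
s,t=both(); crop(s,280,60,400,180,5,"pics/k.png"); crop(t,100,130,260,260,4,"pics/l.png")
```

```text
7.525 [0.5312125  0.41061215 0.21252535] 0.01129769362631955 [ 0.6853909  -0.2043873  -1.07915447]
```

View pics/k.png

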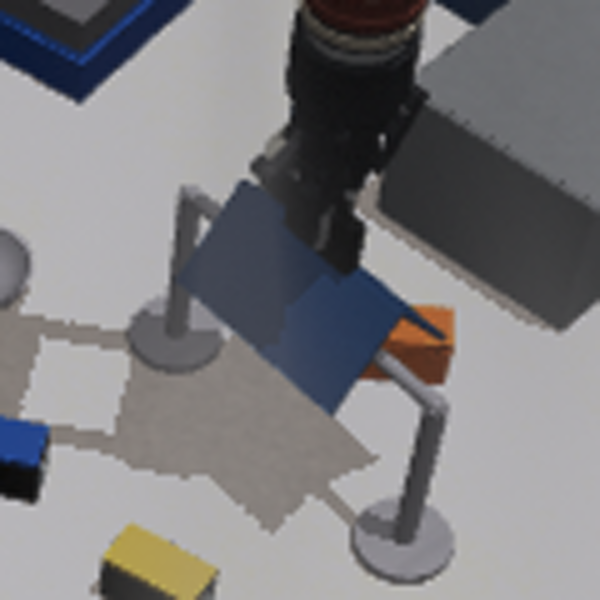

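View pics/l.png

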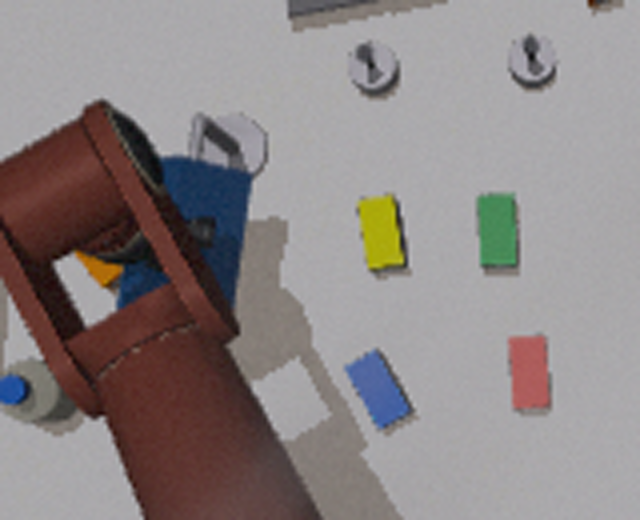

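>>> play_rows([
  [[1,0,0,2,0,0,0],[1,0,0,3,0,0,0],[1,0,0,3.5,0,0,0],[1,0,0,3.8,0,0,0],[1,0,0,3.8,0,0,0],[1,0,0,3.8,0,0,0]],
])

```text
t: 8.38
tool_pos: [0.5316, 0.4109, 0.1754]
tool_rot: [-0.172, -3.136, -0.007]
contact_force: [-0.9, -0.0, -1.7]
opening: 0.0114
```

Run:
```python
from h import *
o=ctrl.get_obs(); print(o["t"],o["tool_pos"],o["opening"],o["contact_force"])
s,t=both(); crop(s,280,60,400,180,5,"pics/m.png")
```

```text
8.375 [0.53159015 0.41094682 0.17542479] 0.011395204812179947 [-0.90404521 -0.01511538 -1.71793894]
```

View pics/m.png

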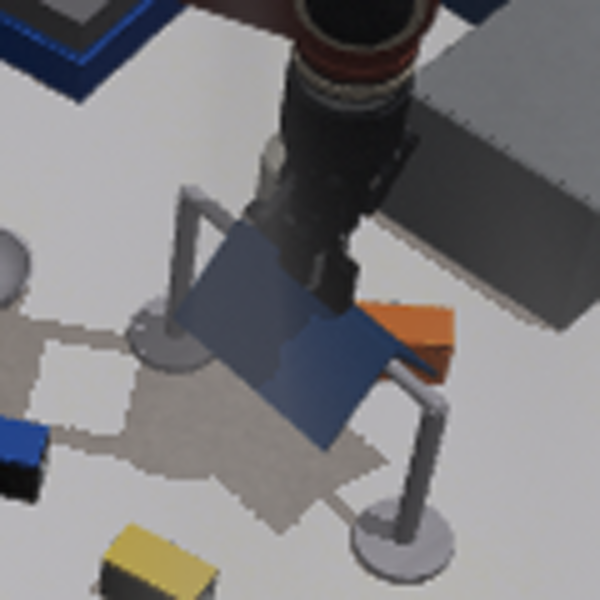

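>>> play_rows([
  [[1,0,0,0.3,0,0,0],[1,0,0,0.3,0,0,0],[1,0,0,0.3,0,0,0],[0.2,0,0,0.3,0,0,0],[-0.4,0,0,0.3,0,0,0],[-1,0,0,0.3,0,0,0],[-1,0,0,0.3,0,0,0],[-1,0,0,0.3,0,0,0],[-1,0,0,0.3,0,0,0],[-1,0,0,-4,0,0,0],[-1,0,0,-9,0,0,0],[-1,0,0,-14,0,0,0],[-1,0,0,-14,0,0,0],[-1,0,0,-14,0,0,0]],
])

```text
t: 10.22
tool_pos: [0.5314, 0.4102, 0.315]
tool_rot: [-0.172, -3.136, -0.007]
contact_force: [0.1, 0.4, -0.5]
opening: 0.0852
```

Run:
```python
from h import *
o=ctrl.get_obs(); print(o["t"],o["tool_pos"],o["opening"],o["contact_force"])
s,t=both(); crop(s,280,60,400,180,5,"pics/n.png"); crop(t,100,130,260,260,4,"pics/o.png")
```

```text
10.225 [0.531438   0.41019079 0.31496052] 0.08521540527925738 [ 0.13937078  0.38940994 -0.53268442]
```

View pics/n.png

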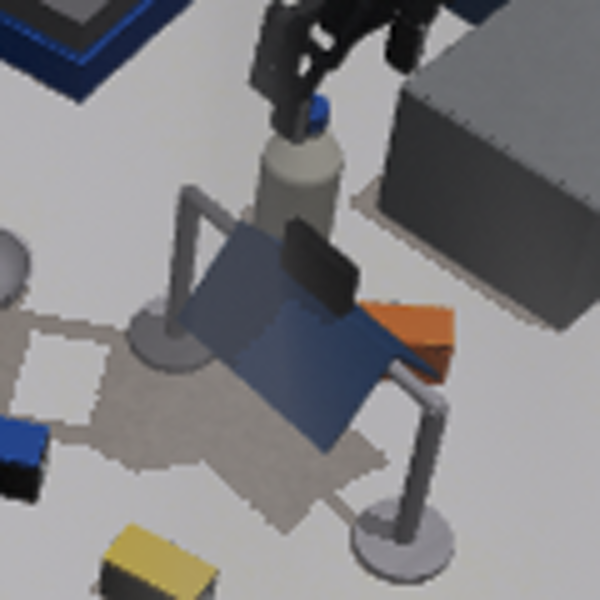

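View pics/o.png

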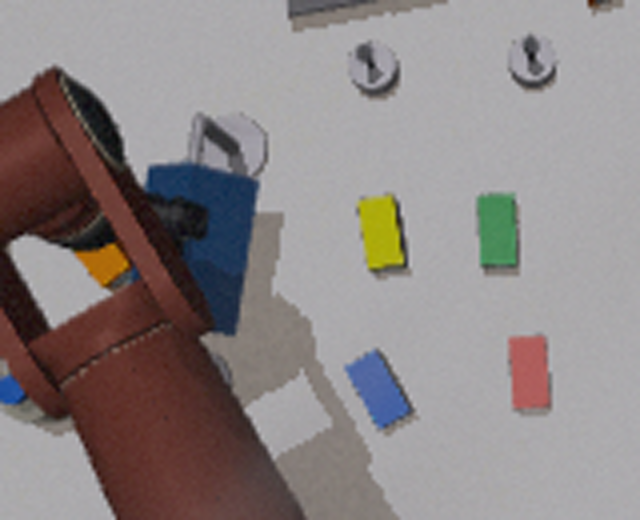

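```bash
cat >> h.py <<'E'
def rotor(im,axis=(.5535,-.2095)):
    """angles of colour patches on dial about dial centroid => estimate of blank angle (deg, world)"""
    u,v=proj(im,(axis[0],axis[1],.115)).round().astype(int)
    hsv=cv2.cvtColor(im["color"],cv2.COLOR_RGB2HSV)
    off={"red":72,"yellow":144,"green":216,"blue":288}; res={}
    yy,xx=np.mgrid[0:384,0:512]
    for c in off:
        m=np.zeros(hsv.shape[:2],np.uint8)
        for a,b in HS[c]: m|=cv2.inRange(hsv,(a,90,60),(b,255,255))
        X=[]
        for vv,uu in zip(*np.nonzero(m)):
            p=pl(im,uu,vv,.115)
            if .02<np.hypot(p[0]-axis[0],p[1]-axis[1])<.047: X.append(p[:2])
        if len(X)<5: continue
        p=np.mean(X,0)-axis; a=np.degrees(np.arctan2(p[1],p[0])); res[c]=(round(float(np.hypot(*p)),4),round(float((a-off[c]+180)%360-180),1),len(X))
    return res
def dialc(im,axis=(.5535,-.2095)):
    hsv=cv2.cvtColor(im["color"],cv2.COLOR_RGB2HSV)
    c=[]
    m=(hsv[:,:,2]>170)&(hsv[:,:,1]<40)
    u,v=proj(im,(*axis,.115)).astype(int); k=np.zeros_like(m); k[v-22:v+22,u-22:u+22]=1
    m=(m&k).astype(np.uint8); cs=cv2.findContours(m,cv2.RETR_EXTERNAL,cv2.CHAIN_APPROX_NONE)[0]; cc=max(cs,key=cv2.contourArea)
    P=np.array([pl(im,*p[0],.115)[:2] for p in cv2.convexHull(cc)],np.float32)
    return cv2.minEnclosingCircle(P)
E
python3 - <<'E'
from h import *
s,t=both()
for im in(s,t): print(dialc(im),rotor(im))
crop(s,120,170,300,340,3,"pics/p.png");crop(t,250,130,370,250,5,"pics/q.png")
E
```

```text
((0.5815404653549194, -0.21328981220722198), 0.01907525211572647) {'red': (0.0395, -42.7, 41), 'yellow': (0.0383, -48.0, 44), 'green': (0.0332, -48.9, 40), 'blue': (0.0328, -41.1, 47)}
((0.5506162047386169, -0.20887106657028198), 0.050070054829120636) {'red': (0.0355, -43.2, 29), 'yellow': (0.0366, -43.9, 32), 'green': (0.0363, -43.7, 24), 'blue': (0.0355, -43.6, 28)}
```

View pics/p.png

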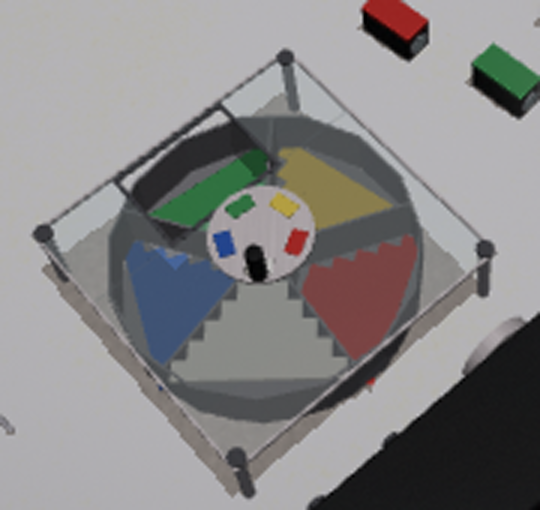

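View pics/q.png

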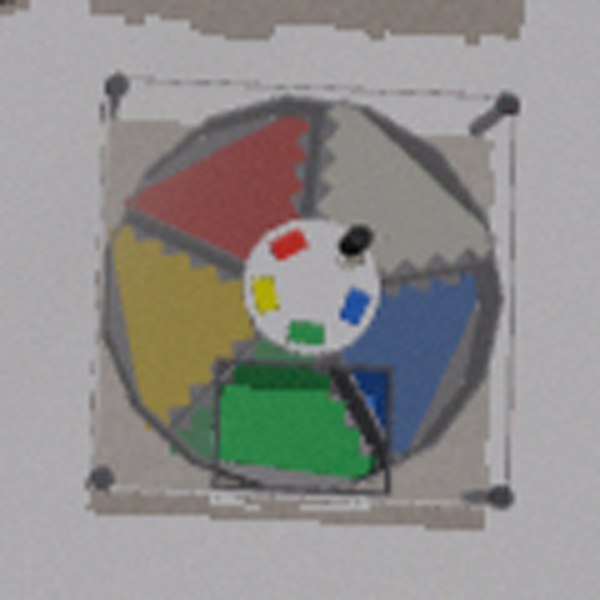

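Run:
```python
from h import *
s,t=both()
for c in HS: print(c,cass(t,c))
a=lambda u,v:((250+(u+.5)/5-.5),(130+(v+.5)/5-.5))
for p in[(216,362),(390,366),(387,490),(213,486)]: print(pl(t,*a(*p),.096).round(4))
print(plan((.5605,.128,.15),np.deg2rad(90.5)))
```

```text
red [(array([0.4191, 0.0952]), np.float64(0.067), np.float64(0.035), 0.3, array([232., 223.])), (array([ 0.6392, -0.1603]), np.float64(0.151), np.float64(0.085), -61.5, array([297., 167.])), (array([0.407 , 0.4757]), np.float64(0.577), np.float64(0.181), 31.6, array([133., 220.]))]
yellow [(array([0.5563, 0.2429]), np.float64(0.072), np.float64(0.036), 9.6, array([195., 188.])), (array([ 0.534 , -0.1125]), np.float64(0.155), np.float64(0.097), 9.6, array([285., 193.]))]
green [(array([ 0.4535, -0.2012]), np.float64(0.118), np.float64(0.086), 89.4, array([308., 214.])), (array([0.5595, 0.1276]), np.float64(0.064), np.float64(0.032), 0.5, array([224., 187.]))]
blue [(array([0.4021, 0.2433]), np.float64(0.069), np.float64(0.035), 30.6, array([194., 227.])), (array([ 0.5111, -0.2997]), np.float64(0.151), np.float64(0.077), -25.5, array([330., 202.])), (array([0.5572, 0.4057]), np.float64(0.161), np.float64(0.11), -7.2, array([152., 188.]))]
orange [(array([0.5249, 0.5113]), np.float64(0.047), np.float64(0.045), -72.7, array([126., 195.])), (array([0.8315, 0.0323]), np.float64(0.081), np.float64(0.041), 20.8, array([248., 121.]))]
[ 0.4969 -0.1383  0.096 ]
[ 0.4943 -0.2717  0.096 ]
[ 0.3997 -0.2676  0.096 ]
[ 0.4024 -0.1351  0.096 ]
(array([ -6.03731789, -27.76735791,  16.27084517]), [array([ 0.19107855, -0.14683296, -6.7702361 ]), array([ -0.22222804,  -0.28919265, 173.22938496])])
```

>>> play_rows([
  [[-1,-1,-5,0,0,0,0],[-1,-2,-10,0,0,0,-2],[-1,-3,-15,0,0,0,-4],[-1,-4,-20,5,0,0,-6.8],[-1,-5,-25,10,0,0,-6.8],[-1,-6,-27.8,14,0,0,-6.8],[-1,-6,-27.8,16.3,0,0,-6.8],[-1,-6,-27.8,16.3,0,0,-6.8],[-1,-6,-27.8,16.3,0,0,-6.8]],
], newtons=20)

```text
t: 11.65
tool_pos: [0.5608, 0.1282, 0.1511]
tool_rot: [0.015, -3.141, -0.006]
contact_force: [-0.2, 0.3, 0.3]
opening: 0.0854
```

Run:
```python
from h import *
o=ctrl.get_obs(); print(o["t"],o["tool_pos"],o["opening"],o["contact_force"])
print(plan((.5605,.128,.012),np.deg2rad(90.5)))
s,t=both(); crop(s,230,100,360,230,4,"pics/r.png"); print(cass(t,"green"),cass(t,"red"))
```

```text
11.65 [0.56083594 0.12818615 0.15111024] 0.08543604729267273 [-0.2204943   0.2680995   0.28379913]
(array([ 0.02747173, -0.06983121, 13.9108751 ]), [array([ 0.21229454, -0.02607915,  0.06260968]), array([ 4.09507581e-02,  3.33355339e-01, -1.79937077e+02])])
[(array([ 0.4537, -0.2011]), np.float64(0.118), np.float64(0.086), 89.4, array([308., 214.])), (array([0.54  , 0.1259]), np.float64(0.032), np.float64(0.032), 0.5, array([224., 192.]))] [(array([0.2548, 0.107 ]), np.float64(0.138), np.float64(0.119), -0.0, array([228., 263.])), (array([0.4377, 0.1653]), np.float64(0.083), np.float64(0.042), -44.6, array([214., 218.])), (array([0.4833, 0.1512]), np.float64(0.099), np.float64(0.036), -83.4, array([218., 206.])), (array([0.6058, 0.1579]), np.float64(0.232), np.float64(0.155), 4.3, array([216., 180.])), (array([ 0.6394, -0.1606]), np.float64(0.151), np.float64(0.085), -61.5, array([297., 167.]))]
```

View pics/r.png

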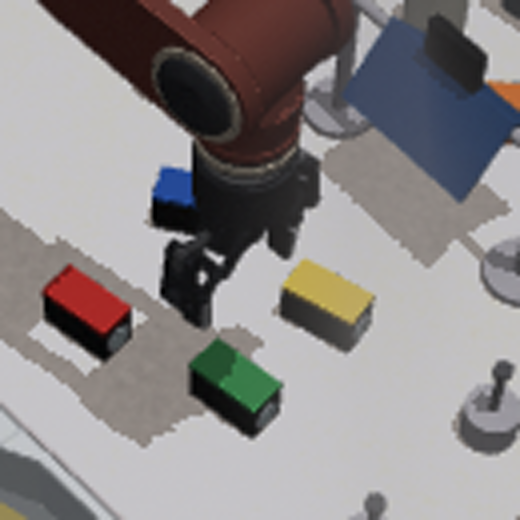

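Gripper hovers over the green cassette, aligned; descend and grip.

>>> play_rows([
  [[-1,0,-0.1,4,0,0,0],[-1,0,-0.1,8,0,0,0],[-1,0,-0.1,11,0,0,0],[-1,0,-0.1,13.9,0,0,0],[-1,0,-0.1,13.9,0,0,0],[-1,0,-0.1,13.9,0,0,0],[1,0,-0.1,13.9,0,0,0],[1,0,-0.1,13.9,0,0,0],[1,0,-0.1,13.9,0,0,0],[1,0,-0.1,13.9,0,0,0],[1,0,-0.1,13.9,0,0,0],[1,0,-0.1,13.9,0,0,0],[1,0,-0.1,10,0,0,0],[1,0,-0.1,5,0,0,0],[1,0,-0.1,0,0,0,0],[1,0,-0.1,-5,0,0,0],[1,0,-0.1,-5,0,0,0],[1,0,-0.1,-5,0,0,0]],
], newtons=20)

```text
t: 14.0
tool_pos: [0.5604, 0.1271, 0.2005]
tool_rot: [0.016, -3.141, -0.006]
contact_force: [-1.2, 0.1, -1.8]
opening: 0.036
```

Run:
```python
from h import *
o=ctrl.get_obs(); print(o["t"],o["tool_pos"],o["opening"],o["contact_force"])
print(plan((.449,-.194,.2),np.deg2rad(87)))
s,t=both(); crop(s,230,100,360,230,4,"pics/s.png")
```

```text
14.0 [0.56044634 0.12711629 0.20046097] 0.0359754193194259 [-1.166583    0.13749973 -1.841575  ]
(array([ 11.47227583, -31.99602233,  -0.05593642]), [array([ 0.20095785, -0.06227874,  3.58563796]), array([ 9.59097269e-02,  3.09476608e-01, -1.76414067e+02])])
```

View pics/s.png

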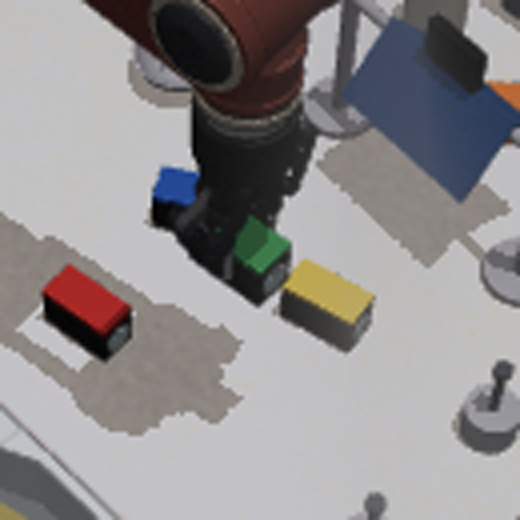

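>>> play_rows([
  [[1,1.5,-4,0,0,0,0],[1,3,-9,0,0,0,1],[1,5,-14,0,0,0,2],[1,7,-19,0,0,0,3],[1,9,-24,0,0,0,3.6],[1,10.5,-29,0,0,0,3.6],[1,11.5,-32,0,0,0,3.6],[1,11.5,-32,0,0,0,3.6],[1,11.5,-32,0,0,0,3.6],[1,11.5,-32,0,0,0,3.6],[1,11.5,-32,4,0,0,3.6],[1,11.5,-32,5,0,0,3.6],[1,11.5,-32,5,0,0,3.6]],
])

```text
t: 15.72
tool_pos: [0.4475, -0.1931, 0.1476]
tool_rot: [-0.081, -3.135, -0.007]
contact_force: [0.4, -0.6, -1.3]
opening: 0.0363
```

Run:
```python
from h import *
o=ctrl.get_obs(); print(o["t"],o["tool_pos"],o["opening"],o["contact_force"])
print(plan((.448,-.194,.038),np.deg2rad(87)))
s,t=both(); crop(s,120,140,280,300,4,"pics/u.png"); crop(t,250,130,370,250,5,"pics/v.png")
```

```text
15.725 [ 0.44752512 -0.19309713  0.14761995] 0.03632269609009661 [ 0.43972189 -0.64962627 -1.2554244 ]
(array([-0.11350798, -0.13340517, 10.96107042]), [array([ 0.23870706, -0.32113254,  0.04038789]), array([   0.50431962,    0.37487529, -179.95851508])])
```

View pics/u.png

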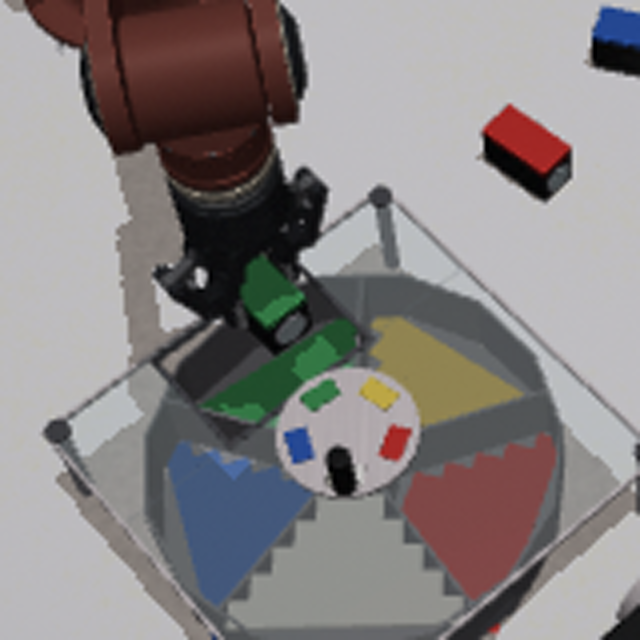

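View pics/v.png

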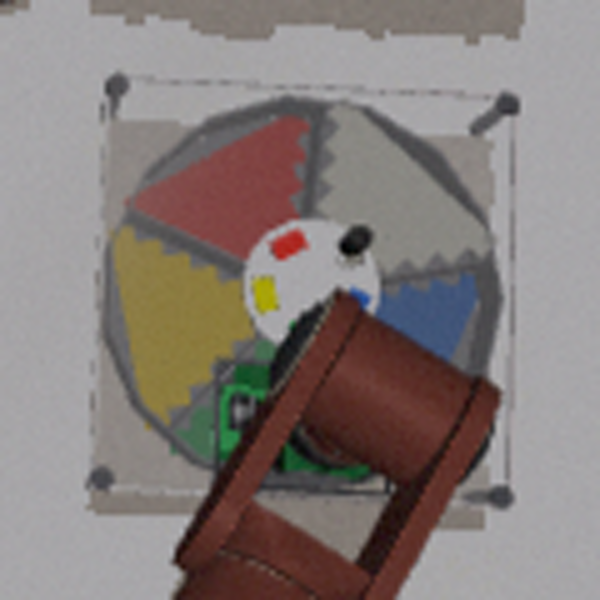

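>>> play_rows([
  [[1,-0.1,-0.9,0,0,0,0],[1,-0.1,-0.9,2,0,0,0],[1,-0.1,-0.9,4,0,0,0],[1,-0.1,-0.9,6,0,0,0],[1,-0.1,-0.9,7.5,0,0,0],[1,-0.1,-0.9,7.5,0,0,0]],
])

```text
t: 16.58
tool_pos: [0.4484, -0.2029, 0.0738]
tool_rot: [-0.082, -3.137, -0.005]
contact_force: [0.2, -0.6, -0.5]
opening: 0.0358
```

Run:
```python
from h import *
o=ctrl.get_obs(); print(o["t"],o["tool_pos"],o["opening"],o["contact_force"])
s,t=both(); crop(s,120,140,280,300,4,"pics/w.png")
```

```text
16.575 [ 0.4484471  -0.20288365  0.07380236] 0.03579334701674062 [ 0.20039054 -0.5526761  -0.46962392]
```

View pics/w.png

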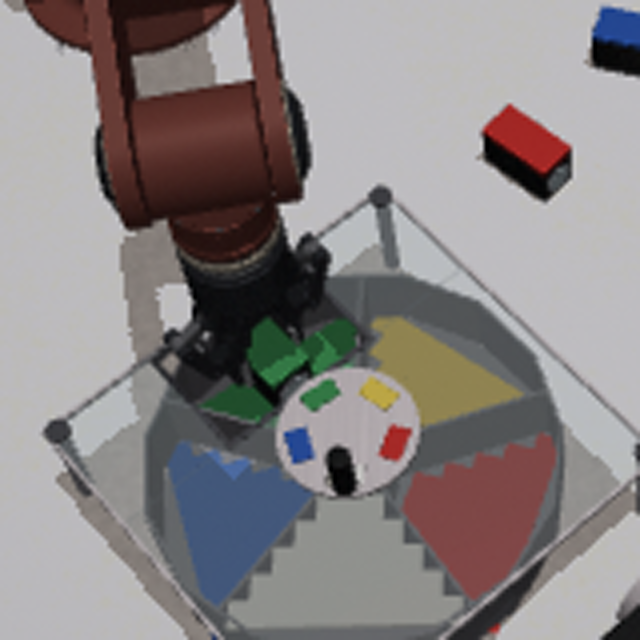

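>>> play_rows([
  [[1,0,0,2,0,0,0],[1,0,0,3,0,0,0],[1,0,0,3,0,0,0],[1,0,0,3,0,0,0]],
])

```text
t: 17.18
tool_pos: [0.45, -0.2037, 0.0461]
tool_rot: [-0.082, -3.14, -0.002]
contact_force: [-0.0, 0.4, -0.9]
opening: 0.0363
```

>>> play_rows([
  [[1,-0.1,0,0.5,0,0,0],[1,-0.1,0,0.5,0,0,0],[-0.15,-0.1,0,0.5,0,0,0],[-0.15,-0.1,0,0.5,0,0,0],[-0.15,-0.1,0,0.5,0,0,0],[-0.15,-0.1,0,-2,0,0,0],[-0.15,-0.1,0,-6,0,0,0],[-0.15,-0.1,0,-11,0,0,0],[-0.15,-0.1,0,-16,0,0,0],[-0.15,-0.1,0,-20,0,0,0],[-0.15,-0.1,0,-20,0,0,0]],
])

```text
t: 18.55
tool_pos: [0.4528, -0.2051, 0.251]
tool_rot: [0.082, 3.133, -0.006]
contact_force: [0.1, -0.0, -0.6]
opening: 0.049
```

Run:
```python
from h import *
o=ctrl.get_obs(); print(o["t"],o["tool_pos"],o["opening"],o["contact_force"])
s,t=both(); crop(s,120,140,280,300,4,"pics/x.png"); print(rotor(t)); print(rotor(s))
for c in ("red","yellow","blue"): print(c,cass(t,c))
```

```text
18.55 [ 0.45282419 -0.20509592  0.25101666] 0.0490014469071791 [ 0.09183217 -0.02071282 -0.64631347]
{'red': (0.0333, -43.7, 31), 'yellow': (0.0369, -44.1, 31), 'green': (0.0359, -45.3, 22)}
{'red': (0.0395, -42.7, 41), 'yellow': (0.0383, -48.0, 44), 'green': (0.0332, -48.9, 40), 'blue': (0.0328, -41.1, 47)}
red [(array([0.4192, 0.0952]), np.float64(0.067), np.float64(0.035), 0.3, array([232., 223.])), (array([ 0.3712, -0.252 ]), np.float64(0.435), np.float64(0.17), -33.1, array([320., 237.])), (array([ 0.6393, -0.1605]), np.float64(0.151), np.float64(0.085), -61.5, array([297., 167.]))]
yellow [(array([0.5562, 0.243 ]), np.float64(0.072), np.float64(0.036), 10.3, array([195., 188.])), (array([ 0.5342, -0.1124]), np.float64(0.156), np.float64(0.097), 10.3, array([285., 193.]))]
blue [(array([0.4023, 0.2429]), np.float64(0.069), np.float64(0.034), 29.5, array([194., 227.])), (array([0.54  , 0.4278]), np.float64(0.161), np.float64(0.11), -7.2, array([147., 192.]))]
```

View pics/x.png

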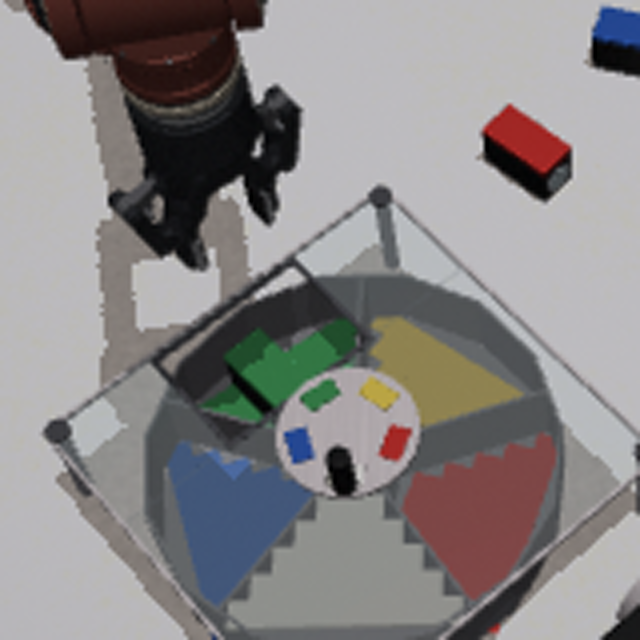

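```bash
cat >> h.py <<'E'
def arc(a0,a1,n,axis,z,r=.043,jawoff=90,o=None):
    o=o or ctrl.get_obs()
    for i in range(1,n+1):
        a=np.deg2rad(a0+(a1-a0)*i/n); p=(axis[0]+r*np.cos(a),axis[1]+r*np.sin(a),z)
        sh,b=plan(p,a+np.deg2rad(jawoff),o); print(sh.round(2),b[0].round(1))
E
python3 - <<'E'
from h import *
o=ctrl.get_obs(); print(o["q"])
a=np.deg2rad(-44.5); print(plan((.554+.043*np.cos(a),-.209+.043*np.sin(a),.20),a+np.pi/2))
s,t=both(); crop(s,170,220,240,290,8,"pics/y.png")
E
```

```text
[-5.75555988e-01 -2.74642967e-01  1.89021627e+00  8.09551425e-04
  1.52644421e+00 -2.09427043e+00]
(array([-13.53913274,  -2.83047572,   4.59941997]), [array([ 5.07465655e-02, -1.69592579e-02,  4.15138585e+01]), array([ 2.14419517e-02,  6.41599656e-02, -1.38486127e+02])])
```

View pics/y.png

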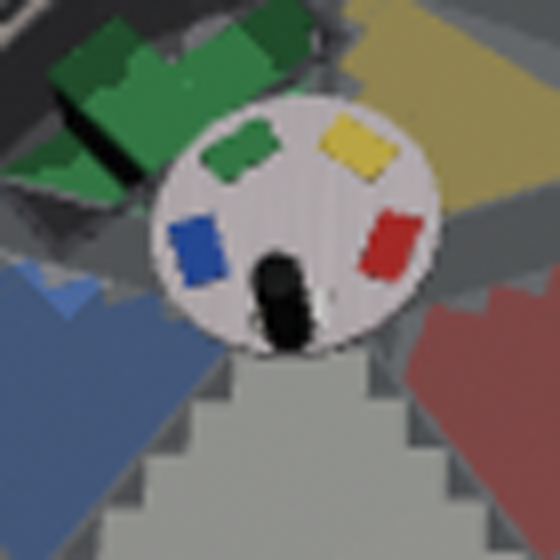

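Run:
```python
from h import *
s,t=both()
print(tri(t,(321,177),s,(203.9,252.7)),pl(t,321,177,.16),pl(s,203.9,252.7,.16))
```

```text
(array([ 0.58489769, -0.23520229,  0.15848868]), np.float64(0.0011390317016237547)) [ 0.58434252 -0.23536853  0.16      ] [ 0.58594986 -0.23512825  0.16      ]
```

>>> play_rows([
  [[-0.3,-3,-1,1,0,0,8],[-0.3,-7,-2,2,0,0,18],[-0.3,-11,-2.8,3,0,0,28],[-0.3,-13.5,-2.8,4,0,0,38],[-0.3,-13.5,-2.8,4.6,0,0,41.5],[-0.3,-13.5,-2.8,4.6,0,0,41.5],[-0.3,-13.5,-2.8,4.6,0,0,41.5]],
])

```text
t: 19.73
tool_pos: [0.5831, -0.2382, 0.1971]
tool_rot: [-1.186, -2.904, -0.003]
contact_force: [0.3, 1.4, 0.0]
opening: 0.0554
```

Run:
```python
from h import *
s,t=both(); crop(s,150,180,270,300,5,"pics/z.png"); crop(t,270,130,370,230,5,"pics/z2.png")
o=ctrl.get_obs(); print(o["tool_pos"],o["opening"])
```

```text
[ 0.58329331 -0.23837005  0.19786698] 0.05567065787899599
```

View pics/z.png

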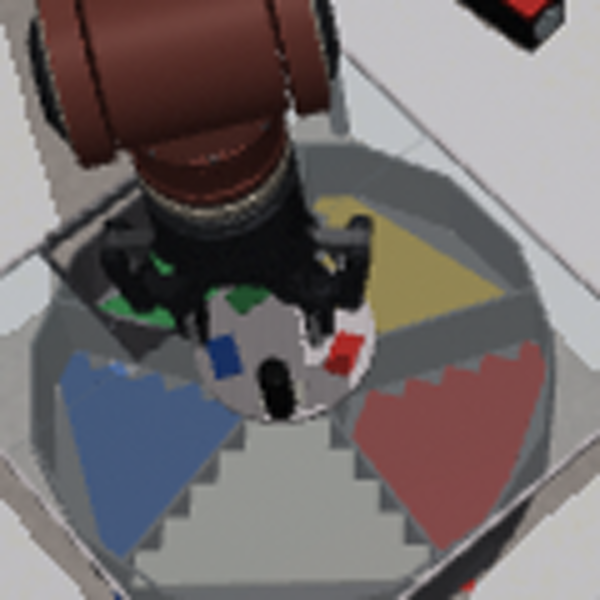

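View pics/z2.png

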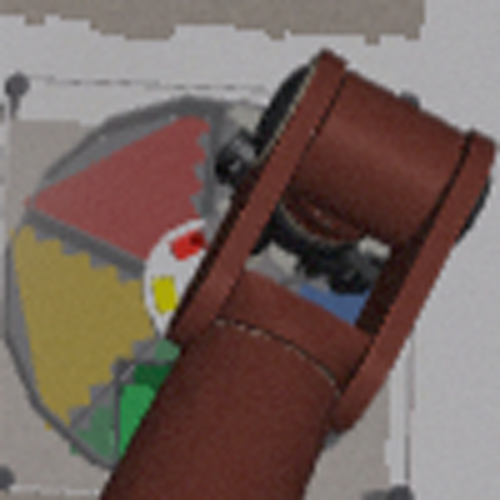

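>>> play_rows([
  [[-0.3,0,0,3,0,0,0],[-0.3,0,0,6,0,0,0],[-0.3,0,0,7,0,0,0],[-0.3,0,0,7,0,0,0],[1,0,0,7,0,0,0],[1,0,0,7,0,0,0],[1,0,0,7,0,0,0],[1,0,0,7,0,0,0],[1,0,0,7,0,0,0],[1,0,0,7,0,0,0]],
], newtons=20)

```text
t: 21.08
tool_pos: [0.5847, -0.2381, 0.1298]
tool_rot: [1.189, 2.908, 0.004]
contact_force: [3.2, 3.6, 5.9]
opening: 0.0173
```

Run:
```python
from h import *
s,t=both(); crop(s,150,180,270,300,5,"pics/z3.png");
o=ctrl.get_obs(); print(o["tool_pos"],o["opening"],o["contact_force"]); print(rotor(s))
```

```text
[ 0.58463023 -0.23810871  0.12978336] 0.01740049446666766 [3.47589342 3.11649491 5.04841046]
{'yellow': (0.0446, -53.6, 7)}
```

View pics/z3.png

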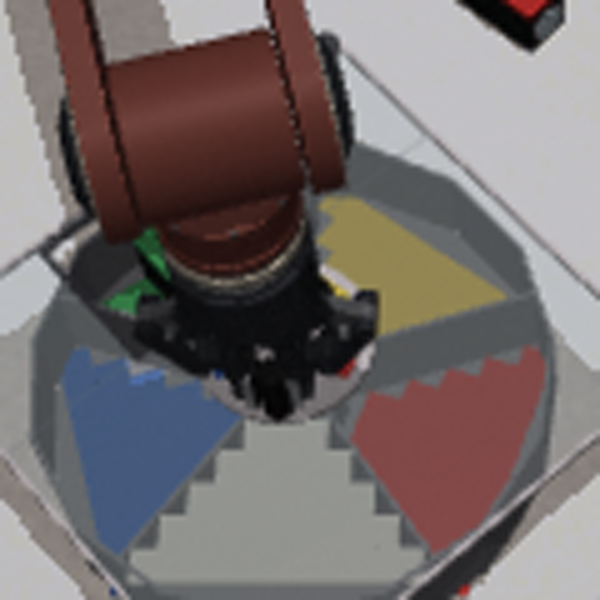

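Run:
```python
from h import *
arc(-43.6,-110.6,10,(.553,-.208),.129)
```

```text
[ 0.09 -0.5   0.08] [ 0.1 -0.1  5.8]
[ 0.17 -1.    0.08] [ 0.1 -0.1 12.5]
[ 0.31 -1.48  0.07] [ 0.1 -0.1 19.2]
[ 0.5  -1.95  0.07] [ 0.1 -0.1 25.9]
[ 0.75 -2.39  0.07] [ 0.1 -0.1 32.6]
[ 1.04 -2.79  0.07] [ 0.1 -0.1 39.3]
[ 1.38 -3.16  0.07] [ 0.1 -0.1 46. ]
[ 1.76 -3.49  0.07] [ 0.1 -0.1 52.7]
[ 2.18 -3.77  0.07] [ 0.1 -0.1 59.4]
[ 2.63 -4.    0.07] [ 0.1 -0.1 66.1]
```

First half, then check forces.

>>> play_rows([
  [[1,0.1,-0.5,0.1,0,0,6],[1,0.2,-1,0.1,0,0,12.5],[1,0.3,-1.5,0.1,0,0,19],[1,0.5,-1.95,0.1,0,0,26],[1,0.5,-1.95,0.1,0,0,26]],
])

```text
t: 21.8
tool_pos: [0.5677, -0.2487, 0.1298]
tool_rot: [1.811, 2.566, 0.004]
contact_force: [1.2, 3.5, 5.7]
opening: 0.017
```

Run:
```python
from h import *
o=ctrl.get_obs(); p=o["tool_pos"]-np.array([.553,-.208,0]); a=np.degrees(np.arctan2(p[1],p[0])); print(o["tool_pos"],np.hypot(*p[:2]),a,o["opening"],o["contact_force"]);
s,t=both(); crop(s,150,180,270,300,5,"pics/A1.png")
arc(a,-110.6,7,(.553,-.208),.129)
```

```text
[ 0.5677034  -0.24868186  0.12978296] 0.043257414401036226 -70.12892315407646 0.01699237472011425 [1.20018708 3.49670712 5.6519176 ]
[ 0.05 -0.44  0.07] [ 0.1 -0.1  5.6]
[ 0.11 -0.87  0.07] [ 0.1 -0.1 11.3]
[ 0.22 -1.29  0.07] [ 0.1 -0.1 17.1]
[ 0.36 -1.69  0.07] [ 0.1 -0.1 22.9]
[ 0.55 -2.08  0.07] [ 0.1 -0.1 28.7]
[ 0.78 -2.45  0.07] [ 0.1 -0.1 34.5]
[ 1.04 -2.8   0.07] [ 0.1 -0.1 40.2]
```

View pics/A1.png

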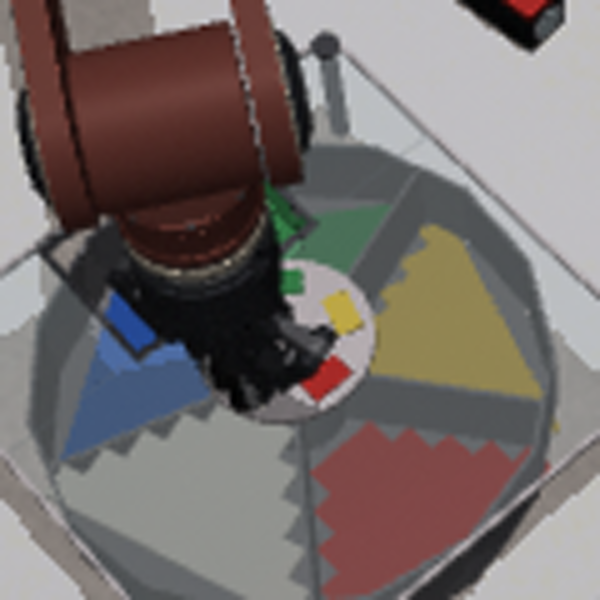

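>>> play_rows([
  [[1,0,-0.45,0.1,0,0,5.6],[1,0.1,-0.9,0.1,0,0,11.3],[1,0.2,-1.3,0.1,0,0,17],[1,0.35,-1.7,0.1,0,0,23],[1,0.55,-2.1,0.1,0,0,28.7],[1,0.8,-2.45,0.1,0,0,34.5],[1,1.05,-2.8,0.1,0,0,40.2],[1,1.05,-2.8,0.1,0,0,40.2],[1,1.05,-2.8,0.1,0,0,40.2]],
])

```text
t: 23.02
tool_pos: [0.5386, -0.2474, 0.1298]
tool_rot: [-2.58, -1.792, -0.007]
contact_force: [1.8, 6.4, 5.2]
opening: 0.0173
```

Run:
```python
from h import *
o=ctrl.get_obs(); p=o["tool_pos"]-np.array([.553,-.208,0]); a=np.degrees(np.arctan2(p[1],p[0])); print(o["tool_pos"],np.hypot(*p[:2]),a,o["opening"],o["contact_force"],o["q"]);
s,t=both(); crop(s,150,180,270,300,5,"pics/A2.png")
```

```text
[ 0.53863987 -0.24737865  0.12977942] 0.04191528362605424 -110.0352888836019 0.017281665315685923 [1.83039489 6.40457991 5.17786426] [-0.55821519  0.05865594  1.78121236  0.0047378   1.30031539 -0.20305279]
```

View pics/A2.png

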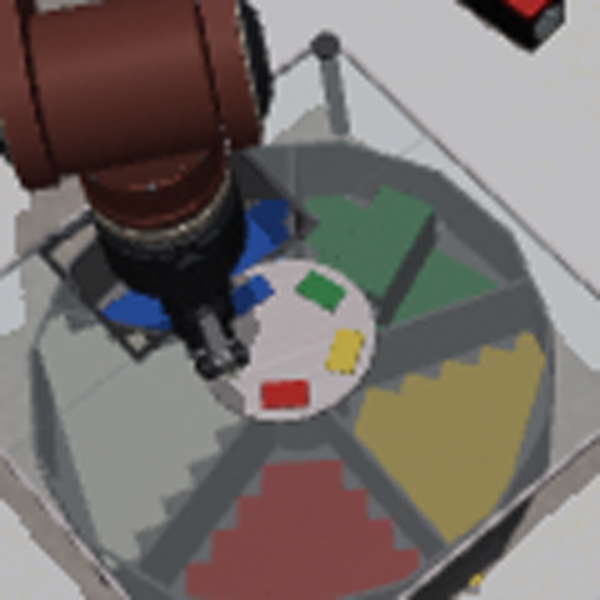

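>>> play_rows([
  [[-0.3,0,0,0,0,0,0],[-0.3,0,0,0,0,0,0],[-0.3,0,0,0,0,0,0],[-0.3,0,0,-4,0,0,0],[-0.3,0,0,-8,0,0,0],[-0.6,0,0,-10,0,0,0],[-1,0,0,-10,0,0,0]],
])

```text
t: 24.0
tool_pos: [0.5389, -0.2483, 0.2313]
tool_rot: [2.578, 1.791, 0.009]
contact_force: [0.1, 0.4, -0.5]
opening: 0.084
```

Run:
```python
from h import *
s,t=both(); print(rotor(t),rotor(s)); print(cass(t,"blue"),cass(t,"red"),cass(t,"yellow"))
print(cass(s,"blue",box=(230,400,80,220)))
print(plan((.404,.243,.15),np.deg2rad(120)))
crop(s,230,100,360,230,4,"pics/A3.png")
```

```text
{'red': (0.0293, -166.2, 76), 'yellow': (0.0358, -113.1, 28), 'green': (0.0368, -113.9, 24), 'blue': (0.0364, -119.2, 23)} {'red': (0.037, -107.1, 56), 'yellow': (0.0395, -112.0, 43), 'green': (0.038, -118.2, 40), 'blue': (0.0335, -121.0, 41)}
[(array([0.4019, 0.2429]), np.float64(0.069), np.float64(0.035), 31.2, array([194., 227.])), (array([ 0.4571, -0.1697]), np.float64(0.098), np.float64(0.062), -37.2, array([298., 213.])), (array([0.5399, 0.4278]), np.float64(0.161), np.float64(0.11), -7.2, array([147., 192.]))] [(array([0.419 , 0.0951]), np.float64(0.068), np.float64(0.034), 4.3, array([232., 223.])), (array([ 0.4315, -0.2775]), np.float64(0.57), np.float64(0.17), -31.9, array([325., 222.])), (array([ 0.645 , -0.2535]), np.float64(0.091), np.float64(0.063), -10.2, array([319., 166.]))] [(array([0.5561, 0.2429]), np.float64(0.071), np.float64(0.036), 9.6, array([195., 188.])), (array([ 0.6368, -0.1566]), np.float64(0.152), np.float64(0.085), -59.1, array([296., 168.]))]
[(array([0.4082, 0.2431]), np.float64(0.07), np.float64(0.038), 30.4, array([279., 147.])), (array([0.532, 0.46 ]), np.float64(0.116), np.float64(0.108), -6.2, array([348., 131.]))]
(array([ 41.25480863, -29.63005986,   7.99253849]), [array([-0.10889339, -0.24782558, 39.5756219 ]), array([ 3.16373288e-01, -1.39012925e-01, -1.40423992e+02])])
```

View pics/A3.png

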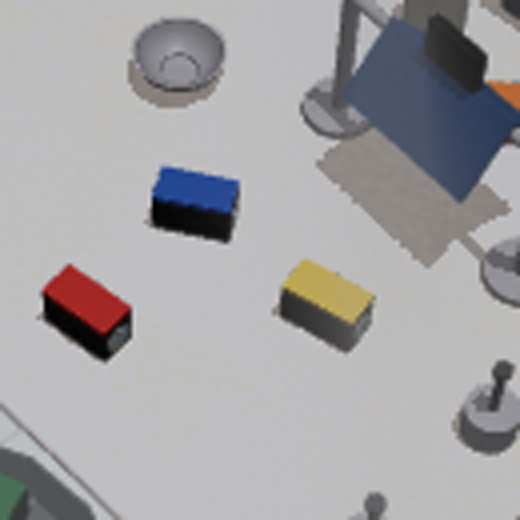

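>>> play_rows([
  [[-1,4,-3,0,0,0,4],[-1,8,-6,0,0,0,8],[-1,12,-9,0,0,0,12],[-1,16,-11.5,0,0,0,16],[-1,20,-14.3,0,0,0,20],[-1,24,-17.2,0,0,0,24],[-1,28,-20,1,0,0,28],[-1,32,-23,2,0,0,32],[-1,36,-26,4,0,0,36],[-1,39,-28,6,0,0,39.6],[-1,41.3,-29.6,8,0,0,39.6],[-1,41.3,-29.6,8,0,0,39.6],[-1,41.3,-29.6,8,0,0,39.6],[-1,41.3,-29.6,8,0,0,39.6]],
])

```text
t: 25.85
tool_pos: [0.4051, 0.2426, 0.1505]
tool_rot: [-3.032, -0.81, -0.005]
contact_force: [-0.6, -0.8, -0.3]
opening: 0.0855
```

Run:
```python
from h import *
s,t=both(); o=ctrl.get_obs(); print(o["tool_pos"],o["q"])
print(plan((.404,.243,.012),np.deg2rad(120.3)))
crop(s,230,100,360,230,4,"pics/A4.png")
```

```text
[0.40517433 0.24270615 0.15066695] [ 0.37985599 -0.26580441  2.04404447  0.00355821  1.35913128  1.42816096]
(array([-0.1519491 , -0.04452957, 13.86631894]), [array([-0.1621544 , -0.26826985, -0.40585941]), array([ -0.42044837,   0.25413796, 179.59346913])])
```

View pics/A4.png

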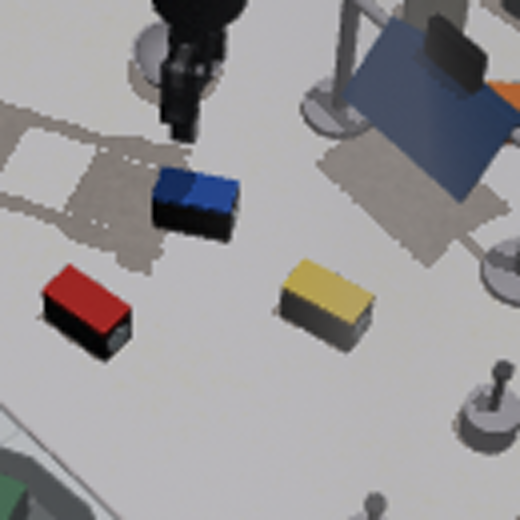

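>>> play_rows([
  [[-1,-0.1,0,4,0,0,0],[-1,-0.1,0,8,0,0,0],[-1,-0.1,0,11,0,0,0],[-1,-0.1,0,13.8,0,0,0],[-1,-0.1,0,13.8,0,0,0],[-1,-0.1,0,13.8,0,0,0],[1,-0.1,0,13.8,0,0,0],[1,-0.1,0,13.8,0,0,0],[1,-0.1,0,13.8,0,0,0],[1,-0.1,0,13.8,0,0,0],[1,-0.1,0,13.8,0,0,0],[1,-0.1,0,13.8,0,0,0],[1,-0.1,0,10,0,0,0],[1,-0.1,0,5,0,0,0],[1,-0.1,0,0,0,0,0],[1,-0.1,0,-5,0,0,0],[1,-0.1,0,-5,0,0,0],[1,-0.1,0,-5,0,0,0]],
], newtons=20)

```text
t: 28.2
tool_pos: [0.4035, 0.2417, 0.1993]
tool_rot: [-3.032, -0.809, -0.003]
contact_force: [-0.9, 0.3, -1.3]
opening: 0.0357
```

Run:
```python
from h import *
s,t=both(); o=ctrl.get_obs(); print(o["tool_pos"],o["opening"],o["contact_force"])
print(plan((.449,-.204,.19),np.deg2rad(87.4)))
crop(s,230,80,360,210,4,"pics/A5.png")
```

```text
[0.40287186 0.24143891 0.19803453] 0.03522101102322264 [ 0.28604812  0.40776193 -1.16945904]
(array([-18.20059053,  40.91927241,   0.65840698]), [array([-0.19595277,  0.04524926, 32.4925417 ]), array([-5.98598121e-02, -2.59224024e-01, -1.47507236e+02])])
```

View pics/A5.png

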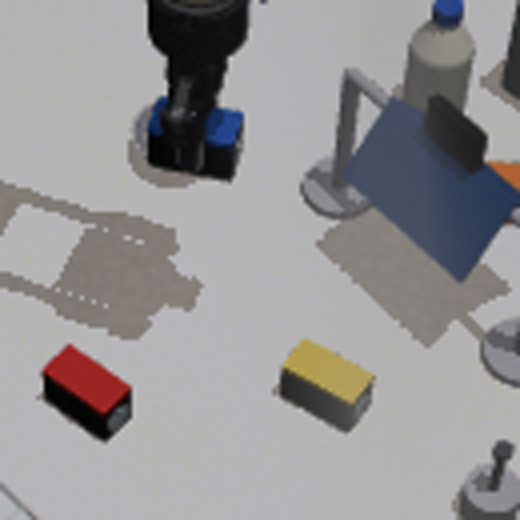

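>>> play_rows([
  [[1,-2,4.5,0,0,0,3],[1,-4,9,0,0,0,6.5],[1,-6,13.5,0,0,0,10],[1,-8,18,0,0,0,13.5],[1,-10,22.5,0,0,0,17],[1,-12,27,0,0,0,21],[1,-14,31.5,0,0,0,25],[1,-16,36,0,0,0,29],[1,-17.5,39.5,0,0,0,32.5],[1,-18.2,40.9,0.5,0,0,32.5],[1,-18.2,40.9,3,0,0,32.5],[1,-18.2,40.9,5,0,0,32.5],[1,-18.2,40.9,5,0,0,32.5],[1,-18.2,40.9,5,0,0,32.5]],
])

```text
t: 30.05
tool_pos: [0.4489, -0.2032, 0.1466]
tool_rot: [-3.137, 0.07, 0.003]
contact_force: [0.3, -0.1, -1.5]
opening: 0.0356
```

Run:
```python
from h import *
s,t=both(); o=ctrl.get_obs(); print(o["tool_pos"],o["opening"],o["contact_force"])
print(plan((.449,-.204,.041),np.deg2rad(87.4)))
crop(s,120,140,280,300,4,"pics/A6.png")
```

```text
[ 0.449449   -0.20373241  0.14761361] 0.03547049688133105 [-1.06264634 -0.11229766 -1.94063304]
(array([-0.04177269,  0.05285115, 10.66127662]), [array([-0.12954749,  0.01015306,  0.03035898]), array([-1.59456903e-02, -2.03458355e-01, -1.79969525e+02])])
```

View pics/A6.png

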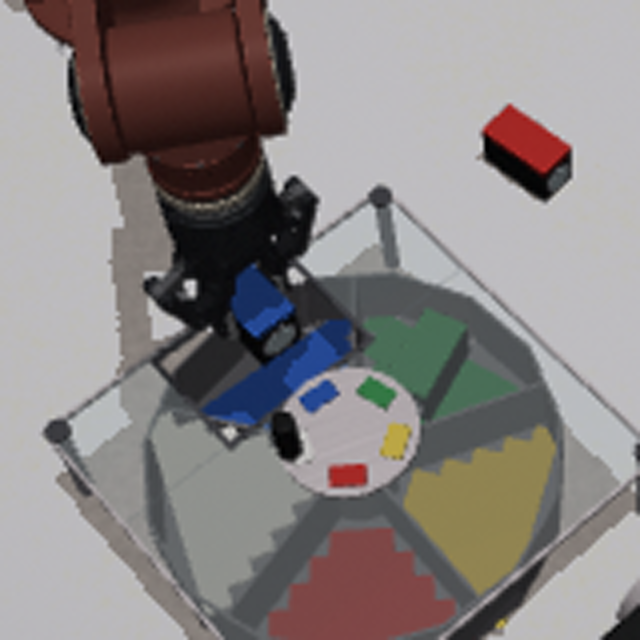

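>>> play_rows([
  [[1,0,0,2,0,0,0],[1,0,0,4,0,0,0],[1,0,0,6,0,0,0],[1,0,0,8,0,0,0],[1,0,0,10,0,0,0],[1,0,0,10.5,0,0,0],[1,0,0,10.5,0,0,0],[1,0,0,10.5,0,0,0]],
])

```text
t: 31.15
tool_pos: [0.4503, -0.204, 0.0439]
tool_rot: [-3.14, 0.07, -0.003]
contact_force: [0.1, -0.0, -0.8]
opening: 0.0356
```

>>> play_rows([
  [[-0.15,0,0,0,0,0,0],[-0.15,0,0,0,0,0,0],[-0.15,0,0,0,0,0,0],[-0.15,0,0,-2,0,0,0],[-0.15,0,0,-6,0,0,0],[-0.15,0,0,-11,0,0,0],[-0.15,0,0,-16,0,0,0],[-0.15,0,0,-19,0,0,0],[-0.15,0,0,-19,0,0,0]],
])

```text
t: 32.28
tool_pos: [0.4514, -0.2051, 0.2373]
tool_rot: [3.138, -0.07, 0.011]
contact_force: [-0.7, 0.0, 0.1]
opening: 0.049
```

Run:
```python
from h import *
s,t=both(); o=ctrl.get_obs(); print(o["tool_pos"],o["opening"],o["contact_force"],o["q"])
print(rotor(t),rotor(s))
crop(s,120,140,280,300,4,"pics/A7.png")
for c in ("red","yellow"): print(c,cass(t,c))
a=np.deg2rad(-110); print(plan((.553+.043*np.cos(a),-.208+.043*np.sin(a),.20),a+np.pi/2))
```

```text
[ 0.44960952 -0.20399514  0.23295316] 0.049153044503098535 [-0.65565204  0.2822798  -0.33375067] [-5.77850499e-01 -2.70722143e-01  1.90868284e+00  1.84169341e-03
  1.50375208e+00  1.03757317e+00]
{'red': (0.0344, -114.8, 30), 'yellow': (0.0358, -113.1, 28), 'green': (0.0369, -113.1, 25), 'blue': (0.0364, -117.4, 27)} {'red': (0.037, -107.1, 56), 'yellow': (0.0395, -112.0, 43), 'green': (0.0382, -118.1, 39), 'blue': (0.0337, -119.0, 45)}
red [(array([0.4191, 0.0951]), np.float64(0.068), np.float64(0.034), 4.3, array([232., 222.])), (array([ 0.3689, -0.2491]), np.float64(0.432), np.float64(0.168), -33.1, array([318., 238.])), (array([ 0.6285, -0.2754]), np.float64(0.152), np.float64(0.068), 49.0, array([325., 170.]))]
yellow [(array([0.5563, 0.2429]), np.float64(0.072), np.float64(0.036), 9.6, array([195., 188.])), (array([ 0.6369, -0.1567]), np.float64(0.152), np.float64(0.085), -59.1, array([296., 168.]))]
(array([9.05542564, 4.04540051, 3.29619342]), [array([-5.10995854e-02, -1.00678727e-01, -7.25640123e+01]), array([-1.09424669e-01,  5.55385966e-02,  1.07435932e+02])])
```

View pics/A7.png

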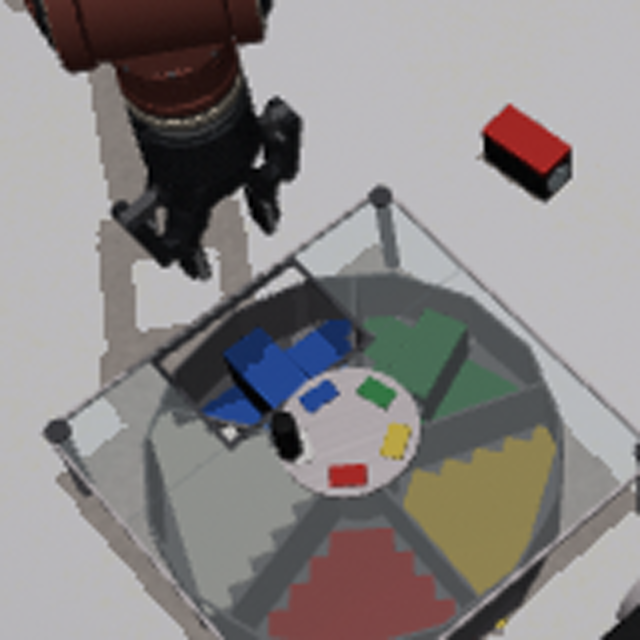

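>>> play_rows([
  [[-0.3,1,0.5,0,0,0,-9],[-0.3,2.5,1,0,0,0,-19],[-0.3,4,1.8,0,0,0,-29],[-0.3,5.5,2.5,0,0,0,-39],[-0.3,7,3.2,1,0,0,-49],[-0.3,8.3,3.8,2,0,0,-59],[-0.3,9.1,4.1,3.2,0,0,-69],[-0.3,9.1,4.1,3.2,0,0,-72.5],[-0.3,9.1,4.1,3.2,0,0,-72.5],[-0.3,9.1,4.1,3.2,0,0,-72.5]],
])

```text
t: 33.62
tool_pos: [0.5382, -0.2486, 0.1997]
tool_rot: [-2.573, -1.798, -0.001]
contact_force: [0.6, 0.2, 0.3]
opening: 0.0556
```

Run:
```python
from h import *
s,t=both(); o=ctrl.get_obs(); print(o["tool_pos"],o["opening"],o["q"])
crop(s,150,180,270,300,5,"pics/A8.png")
a=np.deg2rad(-111); print(plan((.553+.043*np.cos(a),-.208+.043*np.sin(a),.129),a+np.pi/2))
```

```text
[ 0.53850208 -0.24882537  0.20056481] 0.05533390155293665 [-5.59145072e-01 -1.25377890e-03  1.71961825e+00  1.89237298e-03
  1.42387356e+00 -2.08716797e-01]
(array([ 0.01860203, -0.10730608,  7.15655729]), [array([-0.01485768, -0.11247134,  0.90603104]), array([ 1.75783932e-01, -2.32213938e-02, -1.79093881e+02])])
```

View pics/A8.png

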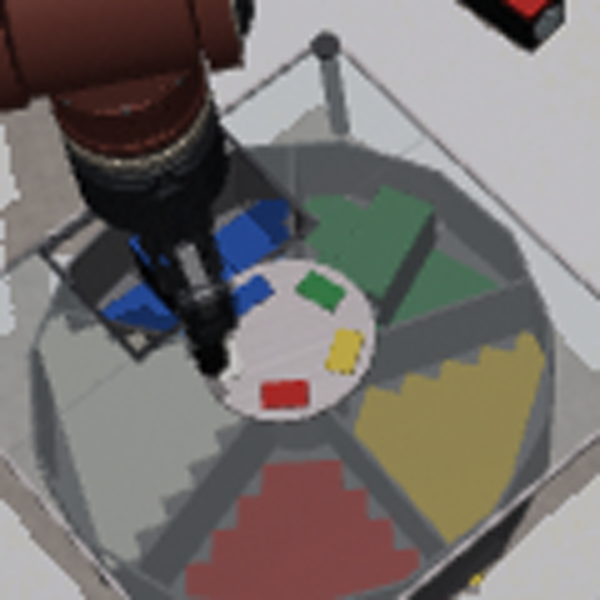

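>>> play_rows([
  [[-0.3,0,-0.1,3,0,0,0],[-0.3,0,-0.1,6,0,0,0],[-0.3,0,-0.1,7.1,0,0,0],[-0.3,0,-0.1,7.1,0,0,0],[1,0,-0.1,7.1,0,0,0],[1,0,-0.1,7.1,0,0,0],[1,0,-0.1,7.1,0,0,0],[1,0,-0.1,7.1,0,0,0],[1,0,-0.1,7.1,0,0,0]],
], newtons=20)

```text
t: 34.85
tool_pos: [0.5382, -0.2488, 0.1312]
tool_rot: [2.575, 1.8, 0.003]
contact_force: [-2.6, 0.4, 5.9]
opening: 0.0173
```

Run:
```python
from h import *
o=ctrl.get_obs(); p=o["tool_pos"]-np.array([.553,-.208,0]); a=np.degrees(np.arctan2(p[1],p[0])); print(o["tool_pos"],np.hypot(*p[:2]),a,o["opening"],o["contact_force"]);
s,t=both(); print(rotor(s),rotor(t))
arc(a,34,19,(.553,-.208),.129)
```

```text
[ 0.53820265 -0.24877832  0.13116697] 0.043380101776753444 -109.94445859700345 0.01725423814117801 [-2.62789221  0.41892761  5.91300021]
{'red': (0.037, -107.1, 56), 'yellow': (0.0395, -112.0, 43), 'green': (0.0382, -118.1, 39), 'blue': (0.0336, -120.5, 42)} {'red': (0.026, -179.1, 117), 'yellow': (0.0356, -112.3, 29), 'green': (0.0368, -113.9, 24), 'blue': (0.0362, -127.3, 11)}
[0.07 0.57 0.22] [ 0.1 -0.1 -7.7]
[0.19 1.12 0.22] [  0.1  -0.1 -15.3]
[0.37 1.66 0.22] [  0.1  -0.1 -22.9]
[0.63 2.17 0.22] [  0.1  -0.1 -30.4]
[0.95 2.64 0.22] [  0.1  -0.1 -38. ]
[1.33 3.06 0.23] [  0.1  -0.  -45.6]
[1.76 3.43 0.23] [  0.1  -0.  -53.2]
[2.24 3.74 0.23] [  0.1  -0.  -60.8]
[2.75 3.98 0.23] [  0.1  -0.  -68.3]
[3.29 4.16 0.23] [  0.1  -0.  -75.9]
[3.85 4.26 0.23] [  0.1  -0.  -83.5]
[4.42 4.29 0.23] [ 0.  -0.1 88.9]
[4.98 4.24 0.23] [ 0.  -0.1 81.4]
[5.54 4.12 0.23] [ 0.  -0.1 73.8]
[6.07 3.92 0.23] [ 0.  -0.1 66.2]
[6.57 3.66 0.23] [ 0.  -0.1 58.6]
[7.04 3.33 0.23] [ 0.  -0.1 51.1]
[7.46 2.95 0.23] [ 0.1 -0.1 43.5]
[7.82 2.51 0.23] [ 0.1 -0.1 35.9]
```

>>> play_rows([
  [[1,0.05,0.55,0.1,0,0,-7.5],[1,0.2,1.1,0.2,0,0,-15.3],[1,0.4,1.65,0.2,0,0,-23],[1,0.65,2.15,0.2,0,0,-30.4],[1,0.95,2.65,0.2,0,0,-38],[1,1.35,3.05,0.2,0,0,-45.6],[1,1.75,3.45,0.2,0,0,-53.2],[1,2.25,3.75,0.2,0,0,-60.8],[1,2.75,4,0.2,0,0,-68.3],[1,3.3,4.15,0.2,0,0,-76],[1,3.3,4.15,0.2,0,0,-76]],
])

```text
t: 36.33
tool_pos: [0.5906, -0.2336, 0.1312]
tool_rot: [0.918, 2.996, -0.002]
contact_force: [4.2, -5.2, 1.8]
opening: 0.0175
```

Run:
```python
from h import *
o=ctrl.get_obs(); p=o["tool_pos"]-np.array([.553,-.208,0]); a=np.degrees(np.arctan2(p[1],p[0])); print(o["tool_pos"],np.hypot(*p[:2]),a,o["opening"],o["contact_force"]);
s,t=both(); crop(s,150,180,270,300,5,"pics/B1.png")
arc(a,33.4,9,(.553,-.208),.129)
```

```text
[ 0.59059112 -0.23363517  0.13119316] 0.04550005008037467 -34.29193529017463 0.01745030367891813 [ 4.22345651 -5.21757746  1.76673311]
[0.29 0.58 0.22] [ 0.   0.5 -7.3]
[0.4  1.14 0.22] [  0.    0.5 -14.9]
[0.58 1.67 0.22] [ -0.    0.5 -22.4]
[0.82 2.18 0.22] [ -0.    0.5 -29.9]
[1.14 2.65 0.21] [ -0.1   0.5 -37.4]
[1.51 3.07 0.21] [ -0.1   0.5 -45. ]
[1.93 3.44 0.21] [ -0.1   0.5 -52.5]
[2.4  3.76 0.21] [ -0.2   0.5 -60. ]
[2.91 4.01 0.2 ] [ -0.2   0.5 -67.5]
```

View pics/B1.png

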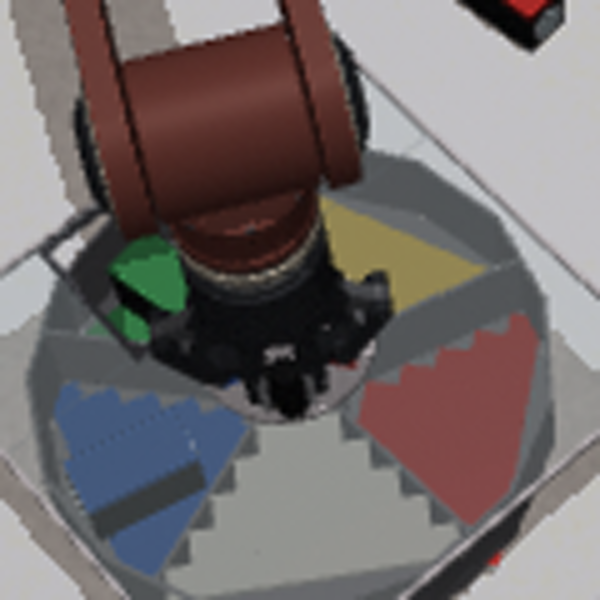

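>>> play_rows([
  [[1,0.2,0.6,0,0,0,-7.3],[1,0.35,1.15,0,0,0,-15],[1,0.55,1.7,0,0,0,-22.4],[1,0.8,2.2,0,0,0,-30],[1,1.1,2.65,0,0,0,-37.4],[1,1.5,3.1,0,0,0,-45],[1,1.95,3.45,0,0,0,-52.5],[1,2.4,3.75,0,0,0,-60],[1,2.9,4,0,0,0,-67.5],[1,2.9,4,0,0,0,-67.5],[1,2.9,4,0,0,0,-67.5]],
])

```text
t: 37.8
tool_pos: [0.5904, -0.1842, 0.1313]
tool_rot: [-0.899, 3.0, -0.01]
contact_force: [5.6, -0.4, -0.9]
opening: 0.0174
```

Run:
```python
from h import *
o=ctrl.get_obs(); p=o["tool_pos"]-np.array([.553,-.208,0]); a=np.degrees(np.arctan2(p[1],p[0])); print(o["tool_pos"],np.hypot(*p[:2]),a,o["opening"],o["contact_force"],o["q"]);
s,t=both(); crop(s,150,180,270,300,5,"pics/B2.png"); print(rotor(s),rotor(t))
```

```text
[ 0.5903582  -0.18419201  0.13130377] 0.04429960456351251 32.508934336023394 0.017350074237882998 [ 5.57304304 -0.39046306 -0.93230964] [-4.23363510e-01  1.09445512e-01  1.72451904e+00  1.51059837e-03
  1.29572186e+00 -2.57716892e+00]
{'yellow': (0.0332, 30.0, 44), 'green': (0.0326, 39.7, 40), 'blue': (0.037, 39.7, 46)} {'red': (0.0254, 83.7, 155), 'green': (0.0338, 35.1, 21), 'blue': (0.0352, 22.0, 9)}
```

View pics/B2.png

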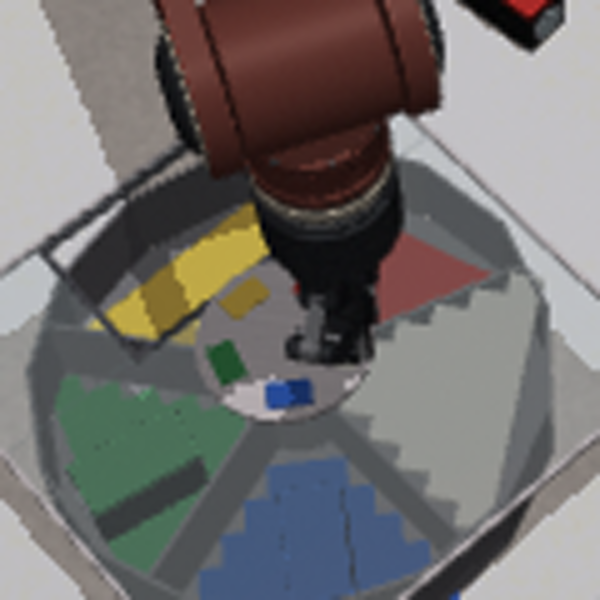

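>>> play_rows([
  [[-0.3,0,0,0,0,0,0],[-0.3,0,0,0,0,0,0],[-0.3,0,0,0,0,0,0],[-0.3,0,0,-4,0,0,0],[-0.3,0,0,-8,0,0,0],[-0.6,0,0,-10,0,0,0],[-1,0,0,-10,0,0,0]],
])

```text
t: 38.78
tool_pos: [0.5899, -0.1842, 0.233]
tool_rot: [-0.899, 2.997, -0.014]
contact_force: [-0.2, -0.3, 1.1]
opening: 0.084
```

Run:
```python
from h import *
s,t=both(); print(rotor(t),rotor(s)); print(cass(t,"red"),cass(t,"yellow"))
print(cass(s,"yellow",box=(230,400,80,220)))
print(plan((.558,.243,.15),np.deg2rad(100)))
```

```text
{'red': (0.0249, 80.1, 173), 'green': (0.0359, 37.2, 23), 'blue': (0.0342, 31.0, 20)} {'red': (0.0431, 16.9, 7), 'yellow': (0.0334, 30.9, 42), 'green': (0.0326, 39.7, 40), 'blue': (0.0368, 39.5, 47)}
[(array([0.4195, 0.0953]), np.float64(0.067), np.float64(0.035), 0.3, array([232., 222.])), (array([ 0.4719, -0.1898]), np.float64(0.605), np.float64(0.253), -23.8, array([302., 210.]))] [(array([0.5559, 0.2429]), np.float64(0.072), np.float64(0.036), 10.3, array([195., 188.]))]
[(array([0.5618, 0.2436]), np.float64(0.07), np.float64(0.036), 9.5, array([312., 172.]))]
(array([-20.86764952,  37.35731069,   7.81486523]), [array([-0.33122218,  0.43857521, 23.37597438]), array([  -0.60789939,   -0.45909973, -156.62226417])])
```

>>> play_rows([
  [[-1,-2,4,0,0,0,2],[-1,-4.5,8,0,0,0,5],[-1,-6.7,12,0,0,0,8],[-1,-9,16,0,0,0,11],[-1,-11.2,20,0,0,0,14],[-1,-13.4,24,0,0,0,17],[-1,-15.6,28,0,0,0,20],[-1,-17.8,32,1,0,0,23.4],[-1,-19.6,35,3,0,0,23.4],[-1,-20.9,37.4,6,0,0,23.4],[-1,-20.9,37.4,7.8,0,0,23.4],[-1,-20.9,37.4,7.8,0,0,23.4],[-1,-20.9,37.4,7.8,0,0,23.4]],
])

```text
t: 40.5
tool_pos: [0.5586, 0.2427, 0.1507]
tool_rot: [-0.27, 3.12, -0.005]
contact_force: [0.7, 0.9, -0.4]
opening: 0.0855
```

Run:
```python
from h import *
s,t=both(); o=ctrl.get_obs(); print(o["tool_pos"],o["opening"])
print(rotor(t),rotor(s))
print(plan((.558,.243,.012),np.deg2rad(100)))
crop(s,250,60,380,190,4,"pics/B3.png")
```

```text
[0.55906263 0.24296295 0.15166869] 0.0851396494508095
{'red': (0.0374, 34.7, 31), 'yellow': (0.0371, 35.0, 28), 'green': (0.0358, 34.3, 28), 'blue': (0.0357, 36.0, 29)} {'red': (0.0377, 28.8, 45), 'yellow': (0.0332, 30.0, 44), 'green': (0.0326, 39.7, 40), 'blue': (0.037, 39.4, 48)}
(array([ 0.25778085,  0.07638432, 13.96468574]), [array([-0.22392657,  0.63053705, -0.0947945 ]), array([  0.98991828,   0.35155588, 179.90213904])])
```

View pics/B3.png

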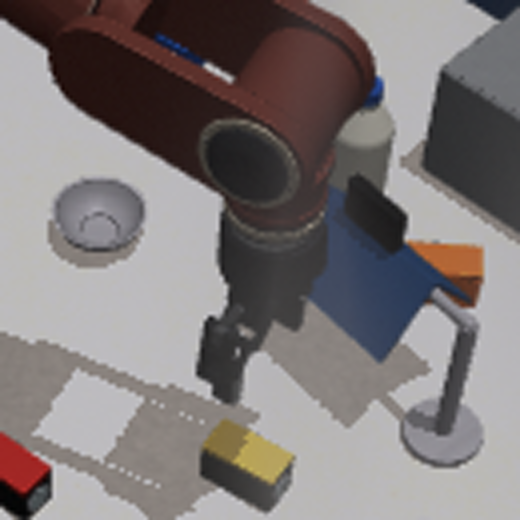

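>>> play_rows([
  [[-1,0.2,0.1,4,0,0,0],[-1,0.2,0.1,8,0,0,0],[-1,0.2,0.1,11,0,0,0],[-1,0.2,0.1,13.9,0,0,0],[-1,0.2,0.1,13.9,0,0,0],[-1,0.2,0.1,13.9,0,0,0],[1,0.2,0.1,13.9,0,0,0],[1,0.2,0.1,13.9,0,0,0],[1,0.2,0.1,13.9,0,0,0],[1,0.2,0.1,13.9,0,0,0],[1,0.2,0.1,13.9,0,0,0],[1,0.2,0.1,13.9,0,0,0],[1,0.2,0.1,10,0,0,0],[1,0.2,0.1,5,0,0,0],[1,0.2,0.1,0,0,0,0],[1,0.2,0.1,-5,0,0,0],[1,0.2,0.1,-5,0,0,0],[1,0.2,0.1,-5,0,0,0]],
], newtons=20)

```text
t: 42.85
tool_pos: [0.5555, 0.2435, 0.2]
tool_rot: [-0.271, 3.121, -0.005]
contact_force: [-1.3, 0.1, -2.1]
opening: 0.0355
```

Run:
```python
from h import *
s,t=both(); o=ctrl.get_obs(); print(o["tool_pos"],o["opening"],o["contact_force"],o["q"])
print(plan((.449,-.204,.19),np.deg2rad(87.4)))
crop(s,250,60,380,190,4,"pics/B4.png")
```

```text
[0.55485892 0.2432538  0.19850301] 0.035424097196653875 [-0.83526934  0.07571467 -1.89085352] [ 0.2927996   0.02660622  1.69501609 -0.00525263  1.41455202 -1.45011088]
(array([ 18.12868804, -42.2330009 ,   0.93170046]), [array([-0.21945274,  0.37068636, 12.50738193]), array([  -0.54397396,   -0.322042  , -167.49145473])])
```

View pics/B4.png

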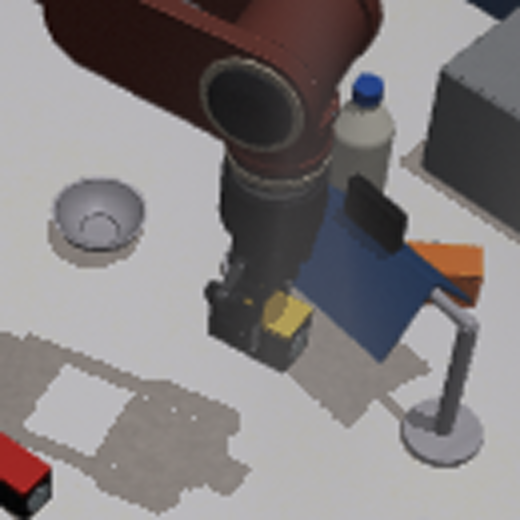

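>>> play_rows([
  [[1,1.8,-4.2,0,0,0,1],[1,3.8,-8.8,0,0,0,2],[1,5.8,-13.5,0,0,0,4],[1,7.8,-18.2,0,0,0,6],[1,9.8,-22.8,0,0,0,8],[1,11.8,-27.4,0,0,0,10],[1,13.8,-32,0,0,0,12],[1,15.8,-36.8,0,0,0,12.5],[1,17.5,-40.8,0.5,0,0,12.5],[1,18,-42.2,1,0,0,12.5],[1,18,-42.2,3,0,0,12.5],[1,18,-42.2,5,0,0,12.5],[1,18,-42.2,5,0,0,12.5],[1,18,-42.2,5,0,0,12.5]],
])

```text
t: 44.7
tool_pos: [0.4507, -0.2026, 0.149]
tool_rot: [0.069, 3.134, -0.004]
contact_force: [-0.2, 0.0, -1.0]
opening: 0.0361
```

Run:
```python
from h import *
s,t=both(); o=ctrl.get_obs(); print(o["tool_pos"],o["opening"],o["contact_force"])
print(plan((.448,-.204,.042),np.deg2rad(87.4)))
crop(s,120,140,280,300,4,"pics/B5.png")
```

```text
[ 0.45114901 -0.20327695  0.15009024] 0.035837245357101415 [ 0.56731601  0.04917298 -1.53181338]
(array([ 0.39909065, -0.04691083, 10.8063836 ]), [array([-0.20794638,  0.46504781,  0.06115934]), array([  -0.73024485,   -0.32652939, -179.93706281])])
```

View pics/B5.png

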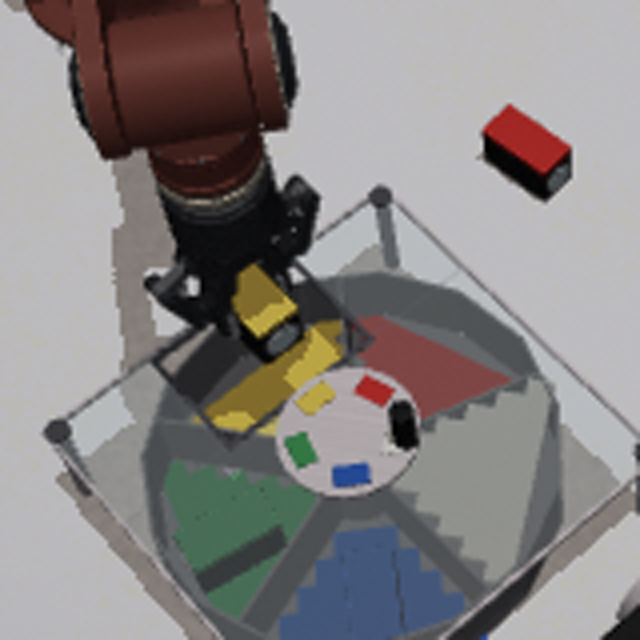

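>>> play_rows([
  [[1,0.6,0,1,0,0,0],[1,0.6,0,3,0,0,0],[1,0.6,0,5,0,0,0],[1,0.6,0,7,0,0,0],[1,0.6,0,9,0,0,0],[1,0.6,0,10.7,0,0,0],[1,0.6,0,10.7,0,0,0],[1,0.6,0,10.7,0,0,0]],
])

```text
t: 45.8
tool_pos: [0.4465, -0.2038, 0.0437]
tool_rot: [0.069, 3.132, -0.007]
contact_force: [-0.5, -1.0, -0.6]
opening: 0.0354
```

>>> play_rows([
  [[-0.15,0,0,0,0,0,0],[-0.15,0,0,0,0,0,0],[-0.15,0,0,0,0,0,0],[-0.15,0,0,-2,0,0,0],[-0.15,0,0,-6,0,0,0],[-0.15,0,0,-11,0,0,0],[-0.15,0,0,-16,0,0,0],[-0.15,0,0,-19,0,0,0],[-0.15,0,0,-19,0,0,0]],
])

```text
t: 46.92
tool_pos: [0.4462, -0.2038, 0.2372]
tool_rot: [0.069, 3.126, -0.012]
contact_force: [-0.5, -0.3, -0.1]
opening: 0.0491
```

Run:
```python
from h import *
s,t=both(); o=ctrl.get_obs(); print(o["tool_pos"],o["opening"],o["contact_force"],o["q"])
print(rotor(t),rotor(s))
crop(s,120,140,280,300,4,"pics/B6.png")
for c in ("red","yellow","blue"): print(c,cass(t,c))
a=np.deg2rad(33.5); print(plan((.553+.043*np.cos(a),-.208+.043*np.sin(a),.20),a+np.pi/2))
```

```text
[ 0.4444329  -0.20267176  0.23282041] 0.04932328883568759 [ 0.09669231  0.02043713 -1.28806095] [-5.80915029e-01 -2.91124002e-01  1.92531961e+00  9.83887523e-04
  1.49834384e+00 -2.10753544e+00]
{'red': (0.0371, 34.7, 31), 'yellow': (0.0366, 31.7, 23), 'green': (0.0337, 43.7, 13), 'blue': (0.0357, 36.0, 29)} {'red': (0.0377, 28.8, 45), 'yellow': (0.0332, 30.0, 44), 'green': (0.0326, 39.7, 40), 'blue': (0.0372, 39.6, 47)}
red [(array([0.4193, 0.0952]), np.float64(0.068), np.float64(0.034), 4.3, array([232., 222.])), (array([ 0.3627, -0.2466]), np.float64(0.415), np.float64(0.168), -33.3, array([319., 238.])), (array([ 0.524 , -0.1145]), np.float64(0.158), np.float64(0.096), 16.1, array([286., 197.]))]
yellow [(array([ 0.4582, -0.1703]), np.float64(0.102), np.float64(0.048), -34.1, array([299., 212.]))]
blue [(array([0.54  , 0.4279]), np.float64(0.161), np.float64(0.11), -7.2, array([147., 192.])), (array([ 0.636, -0.273]), np.float64(0.147), np.float64(0.087), 55.0, array([324., 168.]))]
(array([-14.31924831,   2.49009792,   3.39134927]), [array([ -0.35891334,   0.39058706, -36.0346676 ]), array([  0.50754768,   0.46638932, 143.96381625])])
```

View pics/B6.png

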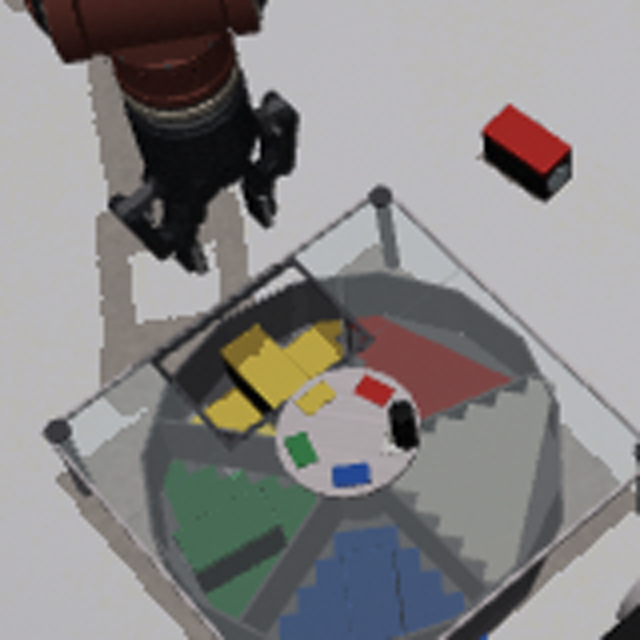

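>>> play_rows([
  [[-0.3,0,0,0,0,0,10],[-0.3,-1,0.2,0,0,0,20],[-0.3,-2,0.4,0,0,0,30],[-0.3,-3,0.6,0,0,0,40],[-0.3,-4.5,0.8,0,0,0,50],[-0.3,-6,1,0,0,0,60],[-0.3,-7.5,1.3,0,0,0,70],[-0.3,-9,1.6,0,0,0,80],[-0.3,-10.5,1.9,0,0,0,90],[-0.3,-12,2.1,0.5,0,0,100],[-0.3,-13,2.3,1,0,0,110],[-0.3,-14,2.5,2,0,0,120],[-0.3,-14.3,2.5,3,0,0,130],[-0.3,-14.3,2.5,3.4,0,0,140],[-0.3,-14.3,2.5,3.4,0,0,144],[-0.3,-14.3,2.5,3.4,0,0,144],[-0.3,-14.3,2.5,3.4,0,0,144]],
])

```text
t: 49.15
tool_pos: [0.5881, -0.1839, 0.1985]
tool_rot: [3.004, 0.905, 0.008]
contact_force: [-0.0, 0.1, 0.1]
opening: 0.0559
```

Run:
```python
from h import *
s,t=both(); o=ctrl.get_obs(); print(o["tool_pos"],o["opening"],o["q"])
crop(s,150,180,270,300,5,"pics/B7.png")
a=np.deg2rad(34); print(plan((.553+.043*np.cos(a),-.208+.043*np.sin(a),.129),a+np.pi/2))
```

```text
[ 0.58843842 -0.1840456   0.19933548] 0.05558080931141771 [-4.23583842e-01  4.87960290e-02  1.67080962e+00 -4.12990154e-04
  1.41371446e+00  5.62600442e-01]
(array([-6.06037874e-03, -4.67273850e-02,  7.03342753e+00]), [array([ 0.41442407, -0.23121363, -0.50058942]), array([ -0.36218075,  -0.64916768, 179.49787274])])
```

View pics/B7.png

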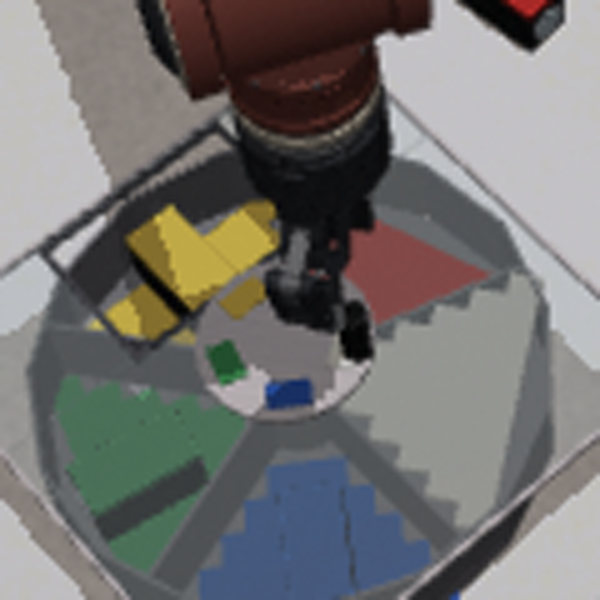

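Run:
```python
from h import *
s,t=both()
for z in(.2,.16,.13): print(z,(proj(s,(.5884,-.184,z))-[150,180])*5)
print(pl(s,150+352/5-.4,180+310/5-.4,.16))
```

```text
0.2 [335.0335077 273.3095726]
0.16 [341.69251514 307.85429256]
0.13 [346.47692626 332.67422916]
[ 0.59176052 -0.18078758  0.16      ]
```

>>> play_rows([
  [[-0.3,0,0,3,0,0,0],[-0.3,0,0,6,0,0,0],[-0.3,0,0,7,0,0,0],[-0.3,0,0,7,0,0,0],[1,0,0,7,0,0,0],[1,0,0,7,0,0,0],[1,0,0,7,0,0,0],[1,0,0,7,0,0,0],[1,0,0,7,0,0,0]],
], newtons=20)

```text
t: 50.48
tool_pos: [0.5899, -0.1846, 0.1315]
tool_rot: [3.002, 0.903, 0.013]
contact_force: [-1.3, 1.0, 5.3]
opening: 0.0174
```

Run:
```python
from h import *
o=ctrl.get_obs(); p=o["tool_pos"]-np.array([.553,-.208,0]); a=np.degrees(np.arctan2(p[1],p[0])); print(o["tool_pos"],np.hypot(*p[:2]),a,o["opening"],o["contact_force"],o["q"]);
arc(a,105,10,(.553,-.208),.13)
```

```text
[ 0.58989443 -0.1846071   0.13147282] 0.043685544419152476 32.37672186727348 0.01742386158035601 [-1.31696562  1.01229967  5.31339572] [-4.23576807e-01  1.09324089e-01  1.72434438e+00 -1.17951930e-04
  1.29705866e+00  5.62914977e-01]
[-0.09 -0.55  0.14] [ 0.5 -0.3 -6.2]
[-0.19 -1.08  0.14] [  0.6  -0.3 -13.4]
[-0.35 -1.6   0.13] [  0.6  -0.2 -20.7]
[-0.57 -2.1   0.12] [  0.6  -0.2 -27.9]
[-0.86 -2.56  0.12] [  0.6  -0.2 -35.2]
[-1.2  -2.99  0.11] [  0.6  -0.1 -42.5]
[-1.59 -3.37  0.11] [  0.6  -0.1 -49.7]
[-2.03 -3.69  0.1 ] [  0.6  -0.  -57. ]
[-2.5  -3.96  0.1 ] [  0.7   0.  -64.3]
[-3.01 -4.16  0.09] [  0.7   0.  -71.5]
```

>>> play_rows([
  [[1,-0.1,-0.55,0.1,0,0,-6.2],[1,-0.2,-1.1,0.1,0,0,-13.4],[1,-0.35,-1.6,0.1,0,0,-20.7],[1,-0.55,-2.1,0.1,0,0,-28],[1,-0.85,-2.55,0.1,0,0,-35.2],[1,-1.2,-3,0.1,0,0,-42.5],[1,-1.6,-3.35,0.1,0,0,-49.7],[1,-2,-3.7,0.1,0,0,-57],[1,-2.5,-3.95,0.1,0,0,-64.3],[1,-3,-4.15,0.1,0,0,-71.5],[1,-3,-4.15,0.1,0,0,-71.5],[1,-3,-4.15,0.1,0,0,-71.5]],
])

```text
t: 51.98
tool_pos: [0.543, -0.1684, 0.1315]
tool_rot: [1.904, 2.479, 0.001]
contact_force: [0.6, -4.7, 2.8]
opening: 0.0174
```

Run:
```python
from h import *
o=ctrl.get_obs(); p=o["tool_pos"]-np.array([.553,-.208,0]); a=np.degrees(np.arctan2(p[1],p[0])); print(o["tool_pos"],np.hypot(*p[:2]),a,o["opening"],o["contact_force"],o["q"]);
s,t=both(); crop(s,150,180,270,300,5,"pics/B8.png"); print(rotor(s),rotor(t))
```

```text
[ 0.54302142 -0.16841565  0.13146796] 0.04082270243775462 104.14856755846783 0.01736617011564721 [ 0.58292715 -4.67364718  2.75522446] [-0.43026872 -0.00815052  1.84635149 -0.00284201  1.28795846 -0.69060218]
{'red': (0.0329, 102.6, 46), 'yellow': (0.0328, 110.3, 52), 'green': (0.037, 112.8, 41), 'blue': (0.0395, 107.1, 42)} {'red': (0.0135, -103.0, 262)}
```

View pics/B8.png

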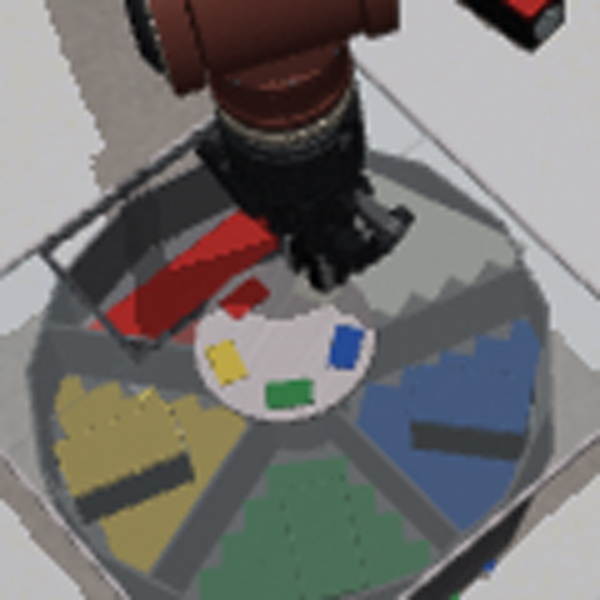

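>>> play_rows([
  [[-0.3,0,0,0,0,0,0],[-0.3,0,0,0,0,0,0],[-0.3,0,0,0,0,0,0],[-0.3,0,0,-4,0,0,0],[-0.3,0,0,-8,0,0,0],[-0.6,0,0,-10,0,0,0],[-1,0,0,-10,0,0,0]],
])

```text
t: 52.95
tool_pos: [0.5425, -0.1678, 0.2329]
tool_rot: [1.902, 2.477, 0.002]
contact_force: [-0.9, 0.3, -0.1]
opening: 0.084
```

Run:
```python
from h import *
s,t=both(); o=ctrl.get_obs(); print(rotor(t),rotor(s)); print(cass(t,"red"))
print(cass(s,"red",box=(230,400,80,220)))
print(o["q"],plan((.421,.0955,.15),np.deg2rad(92)))
crop(s,190,100,350,260,4,"pics/B9.png")
```

```text
{'red': (0.0236, -88.1, 170), 'yellow': (0.0375, 93.3, 10)} {'red': (0.0331, 102.5, 45), 'yellow': (0.0328, 110.3, 52), 'green': (0.037, 112.8, 41), 'blue': (0.0395, 107.1, 42)}
[(array([0.419 , 0.0951]), np.float64(0.068), np.float64(0.034), 4.3, array([232., 223.])), (array([ 0.4356, -0.1849]), np.float64(0.534), np.float64(0.17), -24.0, array([302., 221.]))]
[(array([0.4254, 0.0955]), np.float64(0.071), np.float64(0.037), 4.2, array([251., 174.]))]
[-0.42971847 -0.09405498  1.76034925 -0.00275401  1.46253133 -0.69061365] (array([28.55707817, -4.87923665,  7.63052487]), [array([-2.91613861e-03,  8.07617698e-01, -7.70345937e+01]), array([8.59177483e-01, 3.10231021e-03, 1.02962600e+02])])
```

View pics/B9.png

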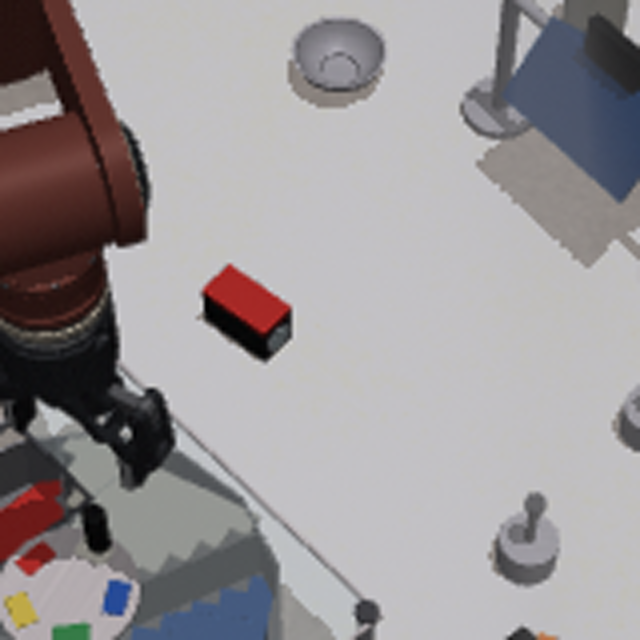

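>>> play_rows([
  [[-1,2,0,0,0,0,-8],[-1,5,-0.5,0,0,0,-17],[-1,9,-1.3,0,0,0,-27],[-1,13,-2,0,0,0,-37],[-1,17,-2.8,0,0,0,-47],[-1,21,-3.5,1,0,0,-57],[-1,25,-4.2,3,0,0,-67],[-1,28,-4.8,5,0,0,-77],[-1,28.6,-4.9,7.5,0,0,-77.5],[-1,28.6,-4.9,7.5,0,0,-77.5],[-1,28.6,-4.9,7.5,0,0,-77.5],[-1,28.6,-4.9,7.5,0,0,-77.5]],
])

```text
t: 54.55
tool_pos: [0.4215, 0.0955, 0.1524]
tool_rot: [-0.066, 3.129, -0.013]
contact_force: [-0.2, -0.2, 0.1]
opening: 0.0854
```

Run:
```python
from h import *
s,t=both(); o=ctrl.get_obs(); print(o["tool_pos"],o["q"])
print(rotor(t),rotor(s))
print(plan((.4215,.0955,.012),np.deg2rad(93)))
crop(s,190,70,320,200,4,"pics/C1.png")
```

```text
[0.42145191 0.09552719 0.15230043] [ 0.05586252 -0.38671372  2.13373223 -0.00856937  1.3828938  -1.55547908]
{'red': (0.0371, 107.0, 28), 'yellow': (0.0356, 106.4, 30), 'green': (0.0349, 107.4, 25), 'blue': (0.0362, 109.3, 28)} {'red': (0.0331, 102.5, 45), 'yellow': (0.0328, 110.3, 52), 'green': (0.037, 112.8, 41), 'blue': (0.0395, 107.1, 42)}
(array([ 0.16088085,  0.11292456, 14.02866745]), [array([-0.47656003,  0.67374661, -0.5880167 ]), array([  1.0548616 ,   0.74613343, 179.40733577])])
```

View pics/C1.png

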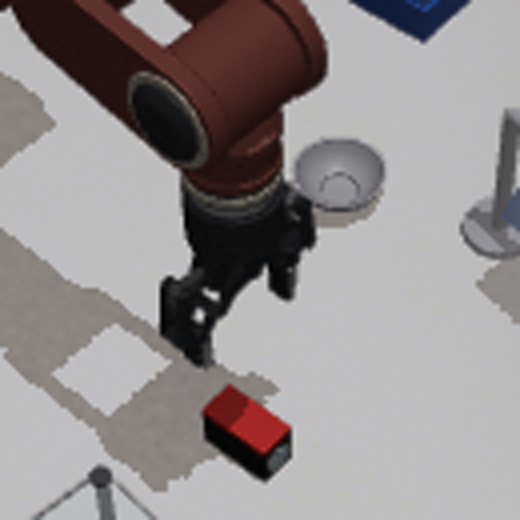

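>>> play_rows([
  [[-1,0.1,0.1,4,0,0,0],[-1,0.1,0.1,8,0,0,0],[-1,0.1,0.1,11,0,0,0],[-1,0.1,0.1,13.9,0,0,0],[-1,0.1,0.1,13.9,0,0,0],[-1,0.1,0.1,13.9,0,0,0],[1,0.1,0.1,13.9,0,0,0],[1,0.1,0.1,13.9,0,0,0],[1,0.1,0.1,13.9,0,0,0],[1,0.1,0.1,13.9,0,0,0],[1,0.1,0.1,13.9,0,0,0],[1,0.1,0.1,13.9,0,0,0],[1,0.1,0.1,10,0,0,0],[1,0.1,0.1,5,0,0,0],[1,0.1,0.1,0,0,0,0],[1,0.1,0.1,-5,0,0,0],[1,0.1,0.1,-5,0,0,0],[1,0.1,0.1,-5,0,0,0]],
], newtons=20)

```text
t: 56.9
tool_pos: [0.4191, 0.0968, 0.201]
tool_rot: [-0.066, 3.131, -0.013]
contact_force: [0.4, -0.8, -2.0]
opening: 0.0357
```

Run:
```python
from h import *
s,t=both(); o=ctrl.get_obs(); print(o["tool_pos"],o["opening"],o["contact_force"],o["q"])
print(plan((.449,-.204,.20),np.deg2rad(87.4)))
crop(s,190,40,320,170,4,"pics/C2.png")
```

```text
[0.4184896  0.09677891 0.19972056] 0.03572137200815154 [ 0.55023904  0.46574789 -1.59877532] [ 0.0592378  -0.43161747  2.08567673 -0.00850274  1.48024645 -1.55289887]
(array([ -1.78230657, -30.17874016,   0.2370555 ]), [array([-0.45901018,  0.44657949,  5.0108608 ]), array([  -0.68238893,   -0.70138346, -174.98642913])])
```

View pics/C2.png

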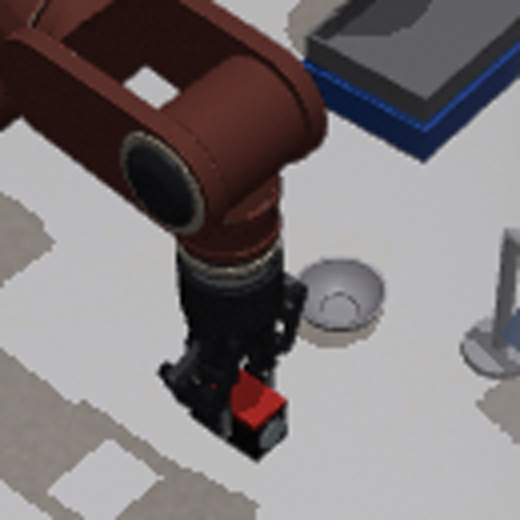

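>>> play_rows([
  [[1,-0.2,-4,0,0,0,0],[1,-0.4,-8.5,0,0,0,1],[1,-0.7,-13,0,0,0,2],[1,-1,-17.5,0,0,0,3],[1,-1.3,-22,0,0,0,4],[1,-1.6,-26.5,0,0,0,5],[1,-1.8,-29.5,0.5,0,0,5],[1,-1.8,-30.2,2,0,0,5],[1,-1.8,-30.2,4,0,0,5],[1,-1.8,-30.2,5,0,0,5],[1,-1.8,-30.2,5,0,0,5],[1,-1.8,-30.2,5,0,0,5]],
])

```text
t: 58.5
tool_pos: [0.4499, -0.2042, 0.1529]
tool_rot: [0.069, 3.132, -0.013]
contact_force: [0.0, 0.3, -1.6]
opening: 0.0356
```

Run:
```python
from h import *
s,t=both(); o=ctrl.get_obs(); print(o["tool_pos"],o["opening"],o["contact_force"])
print(plan((.448,-.204,.042),np.deg2rad(87.4)))
crop(s,120,140,280,300,4,"pics/C3.png")
```

```text
[ 0.45015003 -0.20457633  0.15340553] 0.03612380750549174 [-0.20757765  0.19970425 -1.62748249]
(array([ 0.32635252,  0.14379918, 11.13706808]), [array([-0.49258243,  0.56083276,  0.04534012]), array([  -0.88072595,   -0.77354634, -179.95084238])])
```

View pics/C3.png

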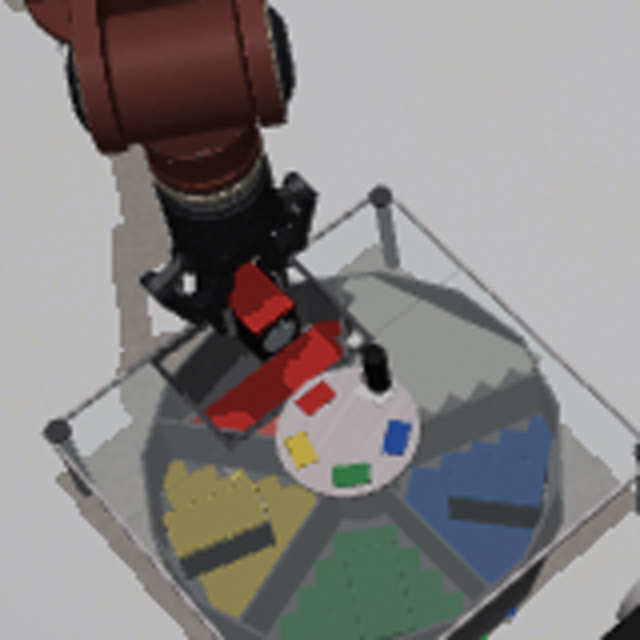

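>>> play_rows([
  [[1,0.4,0.1,1,0,0,0],[1,0.5,0.1,3,0,0,0],[1,0.5,0.1,5,0,0,0],[1,0.5,0.1,7,0,0,0],[1,0.5,0.1,9,0,0,0],[1,0.5,0.1,11,0,0,0],[1,0.5,0.1,11,0,0,0],[1,0.5,0.1,11,0,0,0]],
])

```text
t: 59.6
tool_pos: [0.4465, -0.2046, 0.044]
tool_rot: [0.07, 3.13, -0.015]
contact_force: [-0.7, -1.0, -1.6]
opening: 0.0361
```

>>> play_rows([
  [[-0.15,0,0,0,0,0,0],[-0.15,0,0,0,0,0,0],[-0.15,0,0,0,0,0,0],[-0.15,0,0,-2,0,0,0],[-0.15,0,0,-6,0,0,0],[-0.15,0,0,-11,0,0,0],[-0.15,0,0,-16,0,0,0],[-0.15,0,0,-19,0,0,0],[-0.15,0,0,-19,0,0,0]],
])

```text
t: 60.72
tool_pos: [0.4461, -0.2037, 0.2376]
tool_rot: [0.07, 3.125, -0.02]
contact_force: [-0.0, -0.5, -0.2]
opening: 0.049
```

Run:
```python
from h import *
s,t=both(); o=ctrl.get_obs(); print(o["tool_pos"],o["opening"],o["contact_force"],o["q"])
print(rotor(t),rotor(s))
crop(s,120,140,280,300,4,"pics/C4.png")
a=np.deg2rad(106); print(plan((.553+.043*np.cos(a),-.208+.043*np.sin(a),.20),a+np.pi/2))
```

```text
[ 0.44431263 -0.20255514  0.23314037] 0.04912702801985469 [ 0.15555456 -0.20232217 -0.71950673] [-0.5788993  -0.29413369  1.92720458 -0.00239373  1.4956655  -2.10494707]
{'red': (0.0354, 108.6, 24), 'yellow': (0.0343, 116.5, 14), 'green': (0.0349, 107.4, 25), 'blue': (0.0362, 109.3, 28)} {'red': (0.0332, 102.0, 44), 'yellow': (0.0328, 110.3, 52), 'green': (0.037, 112.8, 41), 'blue': (0.0395, 107.1, 42)}
(array([-9.48098699,  4.04572028,  3.37290146]), [array([-0.07542277,  0.79648074, 71.4444383 ]), array([-8.70326823e-01, -8.24156266e-02, -1.08552729e+02])])
```

View pics/C4.png

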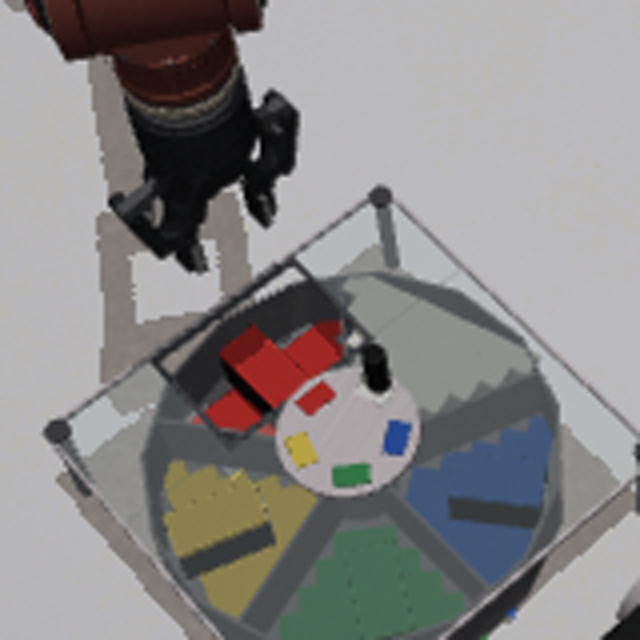

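>>> play_rows([
  [[-0.3,-1,0.3,0,0,0,9],[-0.3,-2.5,0.8,0,0,0,19],[-0.3,-4,1.5,0,0,0,29],[-0.3,-5.5,2.2,0,0,0,39],[-0.3,-7,3,0,0,0,49],[-0.3,-8.5,3.6,1,0,0,59],[-0.3,-9.5,4,2,0,0,69],[-0.3,-9.5,4,3,0,0,71.5],[-0.3,-9.5,4,3.4,0,0,71.5],[-0.3,-9.5,4,3.4,0,0,71.5],[-0.3,-9.5,4,3.4,0,0,71.5]],
])

```text
t: 62.2
tool_pos: [0.5412, -0.1672, 0.1998]
tool_rot: [1.884, 2.498, -0.002]
contact_force: [-0.3, -0.3, -0.1]
opening: 0.0554
```

Run:
```python
from h import *
s,t=both(); o=ctrl.get_obs(); print(o["tool_pos"],o["opening"],o["q"])
crop(s,150,180,270,300,5,"pics/C5.png")
a=np.deg2rad(105.5); print(plan((.553+.043*np.cos(a),-.208+.043*np.sin(a),.13),a+np.pi/2))
```

```text
[ 0.54143399 -0.16730401  0.20021103] 0.05586411429221781 [-0.42886535 -0.07306585  1.7901449  -0.00436006  1.41140858 -0.7065367 ]
(array([ 0.15186743, -0.02278848,  7.01981731]), [array([0.41323695, 0.67378955, 0.44742186]), array([  -1.05575236,    0.64749578, -179.54831029])])
```

View pics/C5.png

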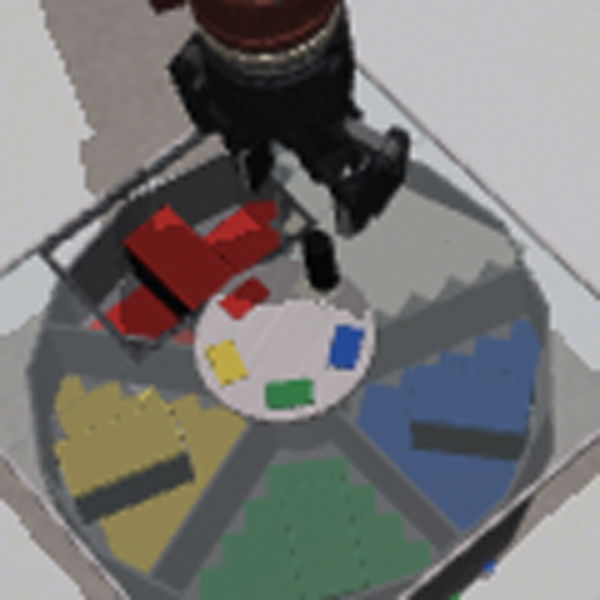

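>>> play_rows([
  [[-0.3,0.1,0,3,0,0,0],[-0.3,0.1,0,6,0,0,0],[-0.3,0.1,0,7,0,0,0],[-0.3,0.1,0,7,0,0,0],[1,0.1,0,7,0,0,0],[1,0.1,0,7,0,0,0],[1,0.1,0,7,0,0,0],[1,0.1,0,7,0,0,0],[1,0.1,0,7,0,0,0]],
], newtons=20)

```text
t: 63.42
tool_pos: [0.5427, -0.1674, 0.1318]
tool_rot: [1.882, 2.495, -0.001]
contact_force: [-0.0, 0.1, 5.8]
opening: 0.0172
```

Run:
```python
from h import *
o=ctrl.get_obs(); p=o["tool_pos"]-np.array([.553,-.208,0]); a=np.degrees(np.arctan2(p[1],p[0])); print(o["tool_pos"],np.hypot(*p[:2]),a,o["opening"],o["contact_force"],o["q"]);
arc(a,177.4,10,(.553,-.208),.13)
```

```text
[ 0.54270397 -0.16735971  0.13179964] 0.04192423327344854 104.21650500711506 0.01724328537201656 [-0.019341    0.11815101  5.83013991] [-0.42796811 -0.00981776  1.84742123 -0.00458593  1.2885578  -0.70519208]
[ 0.09 -0.55  0.17] [ 0.5  0.8 -5.6]
[ 0.   -1.09  0.17] [  0.4   0.8 -12.9]
[-0.15 -1.61  0.17] [  0.4   0.8 -20.2]
[-0.38 -2.12  0.17] [  0.3   0.9 -27.5]
[-0.66 -2.59  0.17] [  0.3   0.9 -34.9]
[-1.   -3.02  0.17] [  0.2   0.9 -42.2]
[-1.39 -3.4   0.17] [  0.1   0.9 -49.5]
[-1.83 -3.73  0.17] [  0.1   1.  -56.8]
[-2.31 -4.    0.18] [  0.    1.  -64.1]
[-2.82 -4.21  0.18] [ -0.    1.  -71.4]
```

>>> play_rows([
  [[1,0.05,-0.55,0,0,0,-5.6],[1,0,-1.1,0,0,0,-13],[1,-0.15,-1.6,0,0,0,-20],[1,-0.4,-2.1,0,0,0,-27.5],[1,-0.65,-2.6,0,0,0,-35],[1,-1,-3,0,0,0,-42],[1,-1.4,-3.4,0,0,0,-49.5],[1,-1.85,-3.75,0,0,0,-57],[1,-2.3,-4,0,0,0,-64],[1,-2.8,-4.2,0,0,0,-71.4],[1,-2.8,-4.2,0,0,0,-71.4],[1,-2.8,-4.2,0,0,0,-71.4]],
])

```text
t: 64.92
tool_pos: [0.5117, -0.2065, 0.1318]
tool_rot: [0.073, 3.123, -0.018]
contact_force: [6.6, -3.3, -3.3]
opening: 0.0175
```

Run:
```python
from h import *
o=ctrl.get_obs(); p=o["tool_pos"]-np.array([.553,-.208,0]); a=np.degrees(np.arctan2(p[1],p[0])); print(o["tool_pos"],np.hypot(*p[:2]),a,o["opening"],o["contact_force"],o["q"]);
s,t=both(); crop(s,150,180,270,300,5,"pics/C6.png"); print(rotor(s),rotor(t))
```

```text
[ 0.51169702 -0.2065071   0.13181643] 0.041329949231276024 177.929934249529 0.0175239341306051 [ 6.59398135 -3.30766966 -3.2800292 ] [-5.17530997e-01 -5.23412506e-02  1.88895922e+00 -1.89742037e-03
  1.28413778e+00 -2.04109705e+00]
{'red': (0.0325, -179.3, 51), 'yellow': (0.0371, -177.2, 51), 'green': (0.0396, 177.4, 40), 'blue': (0.0378, 171.5, 46)} {'red': (0.0193, 179.3, 202), 'green': (0.037, 179.4, 22), 'blue': (0.0366, 175.9, 28)}
```

View pics/C6.png

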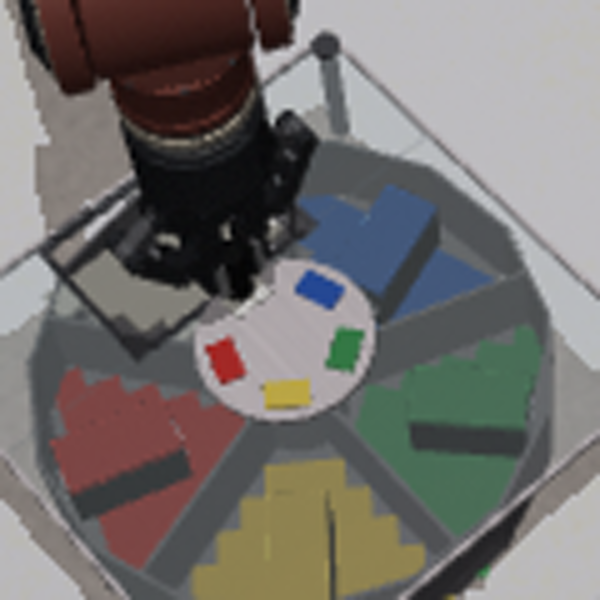

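>>> play_rows([
  [[-0.3,0,0,0,0,0,0],[-0.3,0,0,0,0,0,0],[-0.3,0,0,0,0,0,0],[-0.3,0,0,-4,0,0,0],[-0.3,0,0,-8,0,0,0],[-0.3,0,0,-13,0,0,0],[-0.3,2,-5,-15,0,0,0],[-0.3,3,-9,-16,0,0,0],[-0.3,4,-14,-16,0,0,0],[-0.3,5,-18,-16,0,0,0],[-0.3,6,-20,-16,0,0,0],[-0.3,6,-20,-16,0,0,0],[-0.3,6,-20,-16,0,0,0],[-0.3,6,-20,-16,0,0,0]],
])

```text
t: 66.78
tool_pos: [0.4402, -0.4004, 0.2931]
tool_rot: [0.07, 3.123, -0.018]
contact_force: [0.8, -0.6, 0.5]
opening: 0.0554
```

Run:
```python
from h import *
s,t=both(); o=ctrl.get_obs(); print(o["t"],o["tool_pos"],o["contact_force"],o["dq"])
print(rotor(t),rotor(s)); print(cass(t,"blue",z=.17))
cv2.imwrite("pics/D1.png",cv2.resize(s["color"][:,:,::-1],None,fx=1.5,fy=1.5)); crop(t,100,100,370,260,2.9,"pics/D2.png")
```

```text
66.875 [ 0.44014166 -0.40067795  0.2931033 ] [0.06922611 0.10549332 0.16606502] [-0.00363796  0.00092652 -0.00190529 -0.00119765 -0.0010467  -0.00024036]
{'red': (0.0351, 177.4, 29), 'yellow': (0.0357, 177.8, 30), 'green': (0.0367, 177.9, 24), 'blue': (0.0368, 177.5, 27)} {'red': (0.0325, -179.3, 51), 'yellow': (0.0367, -177.2, 49), 'green': (0.0396, 177.4, 40), 'blue': (0.0378, 171.5, 46)}
[(array([ 0.5141, -0.1005]), np.float64(0.142), np.float64(0.089), 18.1, array([285., 195.])), (array([0.5261, 0.3975]), np.float64(0.148), np.float64(0.101), -7.2, array([147., 192.]))]
```

View pics/D1.png

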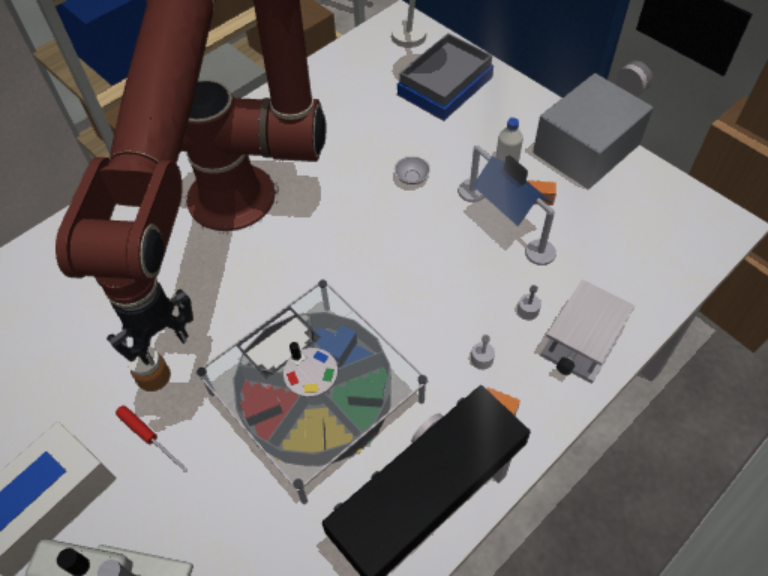

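View pics/D2.png

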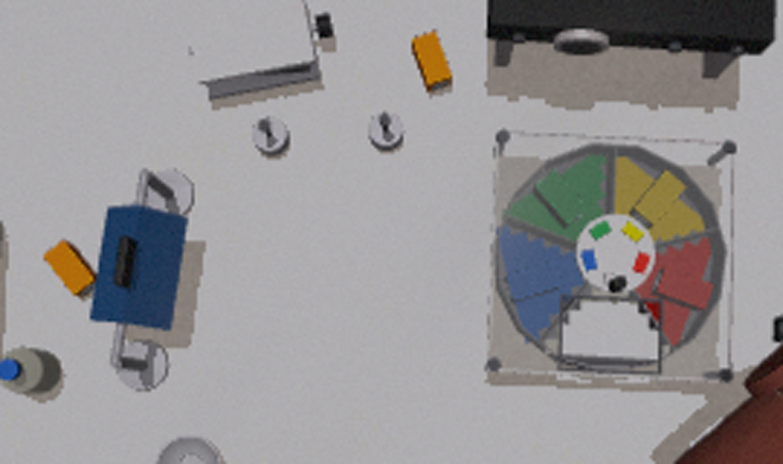

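```bash
python3 -c "
from station import ctrl
print(ctrl.finish_job())"
```

```text
the job is handed in; nothing more can be done
None
```

I handed the job in at about 67 s of the 210 s allowed. `finish_job()` gave no verdict, so what follows rests on my own last checks.

**What I did:**
- I lifted the blue cover off the mouth by its fin and hung it astride the rail.
- All four cassettes were present. I loaded them green, blue, yellow, red, gripping at 20 N, and turned the carousel by the crank knob between loads.
- I then turned the white blank sector back under the mouth, let go and moved the arm clear.

**Last checks:**
- **Blank sector:** the dial patches in the top view put it at 177.6°, against 177.4° for the mouth. The last pictures show white filling the mouth.
- **Cassettes:** all four can be seen in the bins of their own colour. Through the shield their edges blend with the bin colours, so I checked their positions only by eye.
- **Cover:** it hangs astride the bar about 5 mm from the rail's middle, with its ridge within about 1° of the rail.
- **Bystanders:** none of the weights, bottle, jar, driver or dish looks moved in the last pictures. I did not measure them.
- **Robot:** it touches nothing, with outside force near zero.

**Disagreements:**
- The two cameras differed by about 6 mm in x at the carousel, so I used values between them.
- The crank angle from the tool position was up to about 4° off the dial reading, and the scene camera's dial reading scattered by about 5°. Both are well inside the 20 mm allowed for the blank sector.

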